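# Fit the eared backing plate in the bottle viewing stand

## Robot

A 6-joint arm with a two-finger parallel gripper is mounted at the origin on the work surface. World frame = base frame: x ahead of the robot, y to its left, z up, the work surface at z = 0. Lengths are in m, angles in rad, forces in N, time in s.
With the tool pointing down it reaches from about 0.35 to 0.725 m from the base axis. Payload 6 kg.
Tool frame: the origin (TCP) lies at the very end of the fingers, on their centre line; the grasp point (between the pads) lies 19 mm behind it; z points along the fingers, y is the direction in which the jaws open and shut (so a half turn about z gives the same grasp; the last joint's range is limited). The gripper opens to 85 mm and grips with 20 to 120 N. Pads are 22 mm wide; open, the fingers measure 114 mm over their backs; the gripper's body (76 mm by 85 mm) begins 54 mm behind the grasp point. The pads swing forward as they close: fully open they stand 13 mm farther back than shut.
Start: joints at [-0.786, 0.04, 0.085, 0, -1.615, -0.334], TCP at [0.261, -0.54, 0.231] pointing down, gripper open.
Joint ranges: [-2.56, 2.56], [-1.29, 2.01], [-1.08, 1.49], [-3.29, 1.98], [-2.81, -0.18], [-2.99, 2.99]. Speed limits (rad/s): [2.57, 2.57, 3.01, 3.14, 3.14, 3.14].

## Interface

Orientations are given as a unit quaternion [w, x, y, z].
In Python, from bench import bot, vision, sign_off gives the robot as it stands.
- The arm moves only by the tool jog_arm, never from a script. Its argument "increments" is a list of rows, each a list of 7 numbers: the turn, a rotation vector about the tool's x, y, z in units of 8 degrees (1.0 is 8 degrees), then the shift along the tool's x, y, z in units of 4 cm (1.0 is 4 cm), then the finger opening in mm, from 0 to 85.4. In form: [[ax, ay, az, dx, dy, dz, gripper], ...]. A call has 1 to 5 rows; each row shifts and turns the pose as measured when the row begins, along the tool's axes as they then stand; what a row does not reach is not made up. A row lasts 1/8 s, in which the tool goes at most 62.5 mm and 10.7 degrees, less where a joint would pass 70% of its speed; a pose out of reach is approached as far as the arm can. A call with a number of a shift or a turn outside -1 to 1 is refused whole. A call with a gripper value outside its range is refused whole. The fingers move at their own pace and stop on an object; "newtons" is the grip in N (left out, the last holds). Time passes only in rows, so rows that do not move let the fingers close. It gives the time, the measured TCP pose, the force and the opening at its end, in the units of the state.
- bot.observe(): the state, without advancing time (a new reading comes with each control period).
- vision.capture(name): name is "side" or "top" or "wrist"; returns a dict with "image" (480x640x3 uint8, red, green, blue), "fx", "fy", "cx", "cy" (pixels), "R" (3x3) and "t" (3): a world point X has camera coordinates R X + t. Camera axes: x right, y down, z forward; pixel columns grow to the right and rows downward; lengths in m; the calibration is good to about 2 mm. A picture is of the moment at which its call begins. There is no depth.
- sign_off(): hands the job in, once; it reports no verdict.
The state is a dict: "time_s": time; "qpos": joint angles; "joint_velocities": joint speeds; "effort": joint torques, N m; "tool_pos": TCP position; "orientation": TCP orientation; "force": force on the tool from outside, world axes, zero at the start; "ft_torque": the same for the moment, N m; "grip_width": finger opening in m.
Only numpy, scipy, OpenCV 4.12 (cv2) and the standard library are available. Lean on these libraries where they do the work, as an engineer would, in place of code of your own. Each camera call takes 0.05 s, during which the arm holds its last target.

## Task

Take the backing plate with the two side ears out of the rack and slide it down into the sloping viewing stand, ears in the slots, pushing past the spring clips until it sits fully home and flat. Then swing the keeper bar down flat across the plate's shoulder and let go. Leave the plain plate in the rack and the bottles and other things standing where they are.

Things in the scene. Friction and masses are not known exactly. Their poses are not given: they have to be found in the camera images.
- eared_plate: White plastic plate, 0.15 kg, upright in either rack place. Origin: middle of bottom edge; x thickness, y width, z up. Symmetric front/back, left/right. Body 8 mm thick, 110 wide, z 0-66. Ears (8 thick) widen it to 150 mm from z 30 to 65. Above: neck 60 wide, 8 thick, then grip tab, see tab.
- tab (a point): Centre of the eared plate's grip tab, 91.5 mm above the plate's origin, same axes. The tab is 60 mm wide (y), 12 mm thick (x: pinch across this), from z 70 to 113 mm of the plate.
- plain_plate: White plate, same frame and sizes but without ears (110 mm wide), standing in the other place of the rack. Not to be used.
- rack: Fixed grey draining rack, base 150 (x) x 110 (y) x 12 mm, origin under its centre. Two places, at x = -45 and +45 mm; in each a plate stands on the base, faces towards the rack's -x and +x, between four 8 mm steel pins (to z = 52 mm) that leave 11 mm for it. The plate comes out straight up: 45 mm clears the pins.
- stand: Fixed grey-painted metal viewing stand, base 190 x 210 x 8 mm, origin at table level under the seat. Its cradle leans 32 degrees (0.56 rad) back towards the stand's -x side (the robot's).
- seat (a point): Frame of the sloping cradle, 65 mm above the table: where the eared plate's origin is when home. z: up the slots, 32 degrees from vertical, the plate's z must lie along it; x: normal of the plate (plate's x along it, either way round); y: across. The plate enters straight along -z. Back panel face at x = -4 mm, up to z = 66; nothing of the cradle stands above z = 85 but the keeper.
- slot_left (a point): Middle of the floor of the slot for the ear at the seat's +y side: (0, 65, 30) mm in the seat frame, same axes. The ear's lower edge rests here. Outer wall at seat |y| = 77 mm, flared to about 81 at the mouth (z = 66 to 70); front lip at x = +7 over |y| > 70; back panel x = -4: an ear has 2 mm spare each side, 3 mm in thickness.
- slot_right (a point): The same at the seat's -y side: (0, -65, 30) mm in the seat frame.
- clip_left (a point): Nose of the steel leaf clip at the +y slot, (6, 64, 47) mm in the seat frame (another at y = -64). The two press towards the back panel; each nose stands 2 mm into the plate's thickness, with a sloping lead-in above. Pushing the plate past both takes 5 to 15 N along -z; its weight is not enough. They hold the seated plate.
- keeper (a joint): Angle (rad) of the keeper, a steel bar 10 x 10 mm, 56 long from its pivot. 0: points up the slots (seat +z); negative: leans outwards (+y), as at the start; 1.57 (stop): flat across towards -y, 2 to 3 mm above plate's shoulder and ear. Turns about the seat's x axis, friction about 1 N at its end, stays where left. Closed fingertips can push it.
- keeper_pivot (a point): Pivot of the keeper bar, at (0, 92, 73) mm in the seat frame. Standing up, the bar reaches to z = 129 mm of the seat frame beside the +y slot: carry the plate in above it.
- keeper_tip (a point): Free end of the keeper bar, on its centre line, 56 mm from the pivot.
- sample: Bystander: small amber bottle on the stand's base, 30 mm across, 62 tall. Origin: middle of its underside.
- amber_a: Bystander: amber bottle 34 mm across, 72 tall, between stand and rack. Origin: middle of its underside.
- amber_b: Bystander: amber bottle 48 mm across, 100 tall, at the back. Origin: middle of its underside.
- amber_c: Bystander: amber bottle 34 mm across, 70 tall, at the back. Origin: middle of its underside.
- cream_jar: Bystander: amber jar 56 mm across, 55 tall, between stand and rack. Origin: middle of its underside.
- white_bottle: Bystander: white bottle 40 mm across, 90 tall, at the back. Origin: middle of its underside.
- spoon: Bystander: spoon 160 mm long lying between stand and rack, on the robot's side. Origin: middle of its underside.
- beaker: Bystander: glass beaker 70 mm across, 90 tall, at the back. Origin: middle of its underside.
Not all that is in view belongs to the job. What is shaped like the eared_plate but turquoise is not meant.

How it is judged:
By the outcome, as a careful person would: the job done as asked, in the order asked, and still so for the second after the job is handed in, with the robot touching nothing.
It also fails if it takes over 64 s, if anything falls off the work surface, if the arm or the gripper's body presses on something with over 40 N, if the wrist force passes 120 N, or if a joint passes its speed limit or range.

## Working session

There is one attempt and no reset: what is moved stays moved. The work goes in short steps, Python scripts to look and compute and a tool call to move; the robot and the scene stay as the last step left them, time stands still between calls to the robot, and variables do not carry over. Pictures are saved under pics/ and viewed, and the job is handed in when it is done.

Besides the shell and the picture viewer there is one more tool, called after "Emit:" in YAML: its name, and indented under it one key for each argument. jog_arm: Moves the arm, as the interface text tells. Shifts and turns lie within -1 to 1; 1 stands for 4 cm of shift or 8 degrees of turn. Its arguments: {"type":"object","properties":{"increments":{"type":"array","items":{"type":"array","items":{"type":"number"}}},"newtons":{"type":"number"}},"required":["increments"]}

```bash
mkdir -p pics; ls; python3 - <<'E'
from bench import bot, vision
import cv2
print(bot.observe())
for n in("side","top","wrist"):
    c=vision.capture(n); cv2.imwrite(f"pics/{n}0.png",c["image"][:,:,::-1]); print(n,c["fx"],c["cx"],c["cy"],c["R"],c["t"])
E
```

```text
pics
{'time_s': 0.0, 'qpos': array([-7.86275321e-01,  4.08231174e-02,  8.38093983e-02, -4.85613006e-04,
       -1.61550892e+00, -3.33701323e-01]), 'joint_velocities': array([ 0.0001731 ,  0.00019907,  0.00076645,  0.0006383 ,  0.00104246,
       -0.00083953]), 'effort': array([ 1.21074834e-03, -3.68208969e+01,  3.47414482e+01,  6.93245485e+00,
       -5.42609268e-03,  1.32015418e-05]), 'tool_pos': array([ 0.26135768, -0.53971546,  0.23026738]), 'orientation': array([-2.52211827e-04, -2.23516139e-01,  9.74699816e-01,  8.60391286e-04]), 'force': array([ 0.40096019, -0.76173474, -0.29668591]), 'ft_torque': array([-0.00461373,  0.01266171,  0.03120892]), 'grip_width': 0.08542366858596684}
side 532.3546650031396 313.8508551134606 224.28660551260953 [[-0.7146621  -0.69913342  0.02169218]
 [-0.40685102  0.39026124 -0.82593487]
 [ 0.56897305 -0.59908984 -0.56334806]] [0.4335023  0.30537524 0.70195239]
top 510.93482769241956 326.1463013724973 243.64065173816 [[-0.02157084 -0.99961336  0.01754506]
 [-0.99465087  0.01968397 -0.10140108]
 [ 0.10101652 -0.01963851 -0.9946909 ]] [0.02677151 0.60093708 1.0145919 ]
wrist 417.5651435210589 317.67144046188685 234.4762784942108 [[-0.43695133  0.89948288  0.00202087]
 [ 0.86203709  0.41811726  0.28647864]
 [ 0.25683767  0.12691929 -0.9580845 ]] [ 0.6005062  -0.03540876  0.38023785]
```

View pics/side0.png

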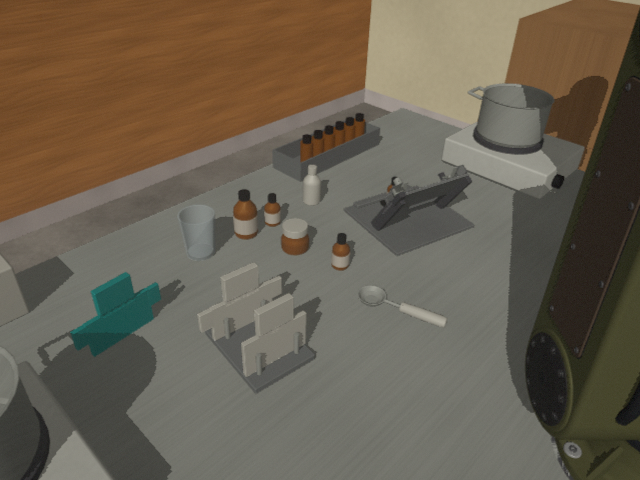

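View pics/top0.png

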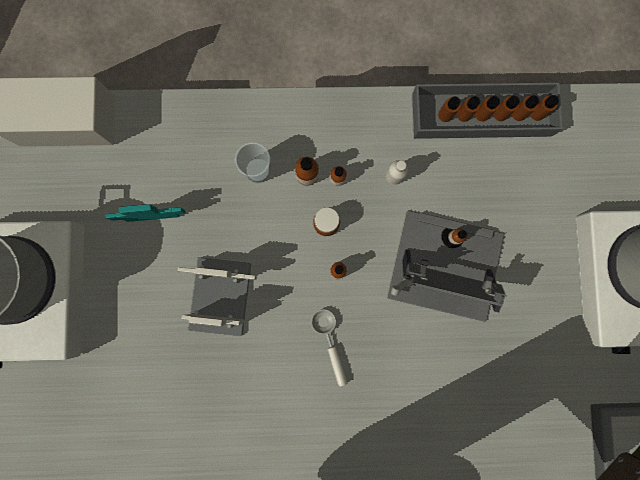

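View pics/wrist0.png

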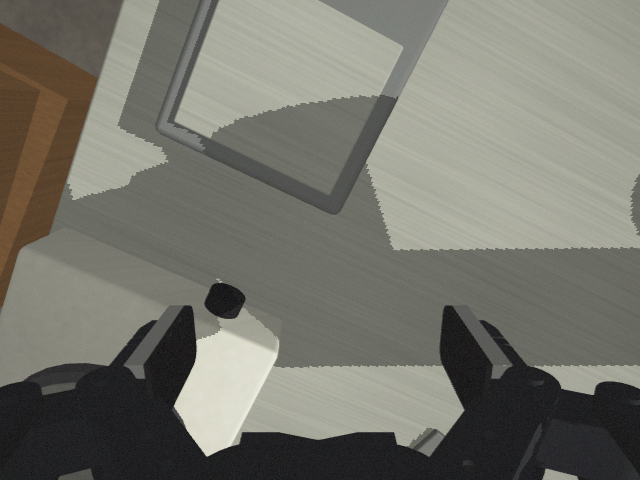

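The top view shows the rack at about (220,295), with plates at rows 272 and 320, and the stand at about (450,265). The turquoise decoy is at (145,213). I'll enlarge the crops next.

```bash
python3 - <<'E'
import cv2,numpy as np
s=cv2.imread("pics/side0.png");t=cv2.imread("pics/top0.png")
a=cv2.resize(s[255:395,190:325],None,fx=4,fy=4,interpolation=cv2.INTER_CUBIC)
b=cv2.resize(t[250:340,170:265],None,fx=6,fy=6,interpolation=cv2.INTER_CUBIC)
cv2.imwrite("pics/c1.png",a);cv2.imwrite("pics/c2.png",b)
cv2.imwrite("pics/c3.png",cv2.resize(t[200:330,380:515],None,fx=4.5,fy=4.5,interpolation=cv2.INTER_CUBIC))
cv2.imwrite("pics/c4.png",cv2.resize(s[160:255,340:480],None,fx=5.5,fy=5.5,interpolation=cv2.INTER_CUBIC))
E
```

```text
(no output)
```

View pics/c1.png

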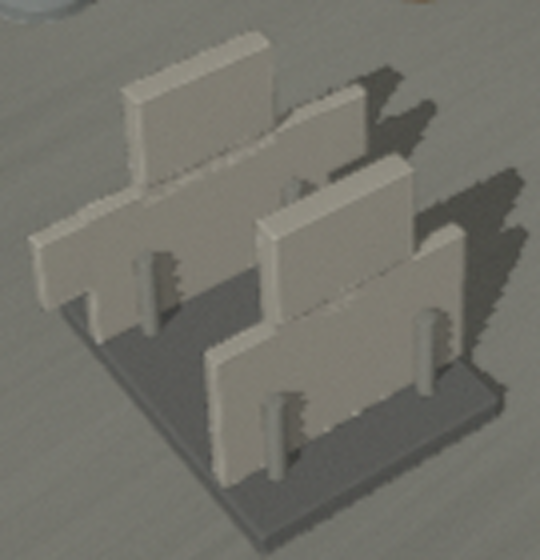

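View pics/c2.png

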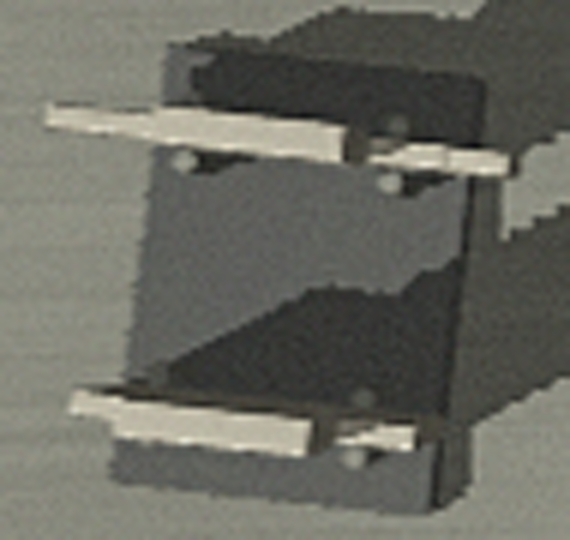

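View pics/c3.png

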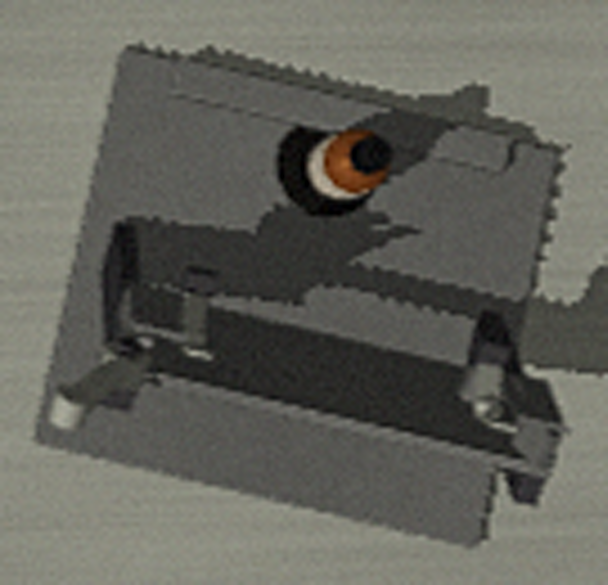

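View pics/c4.png

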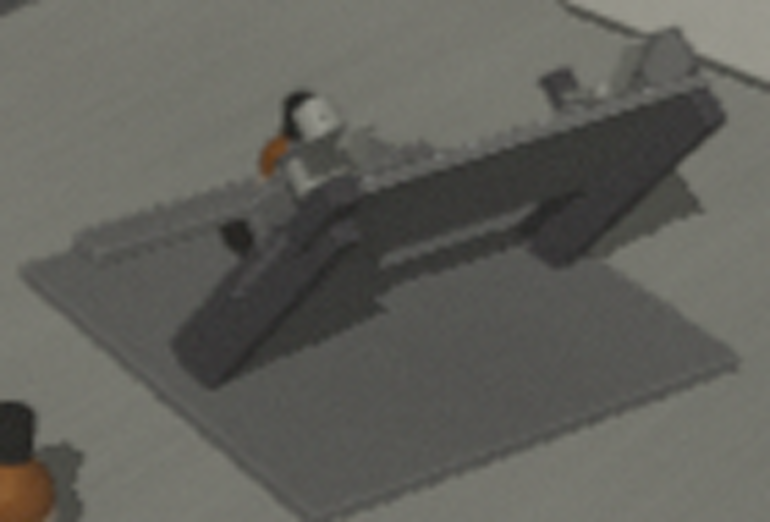

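Two things are shaped like the eared plate:
- **Far plate in the rack:** top view (215,272), side view (240,300). It is white with ears stepping out beyond the pins, so this is the one meant.
- **Turquoise plate:** top view (145,213). It is the wrong colour, so it isn't meant.

The near white plate (top 212,320) has no ears and is the plain one. In c3, the stand has its keeper pivot at the left, with the bar leaning out to a white tip at about crop (65,410).

Next I'll measure the rack plates and the stand.

```bash
cat > h.py <<'E'
import numpy as np,cv2
def K(c): return np.array([[c["fx"],0,c["cx"]],[0,c["fy"],c["cy"]],[0,0,1]])
def ray(c,uv):
    R=np.array(c["R"]);t=np.array(c["t"]);o=-R.T@t
    d=R.T@np.array([(uv[0]-c["cx"])/c["fx"],(uv[1]-c["cy"])/c["fy"],1]);return o,d/np.linalg.norm(d)
def plane(c,uv,z):
    o,d=ray(c,uv);return o+d*(z-o[2])/d[2]
def proj(c,X):
    X=np.atleast_2d(X);p=X@np.array(c["R"]).T+np.array(c["t"])
    return np.c_[p[:,0]/p[:,2]*c["fx"]+c["cx"],p[:,1]/p[:,2]*c["fy"]+c["cy"]]
def tri(c1,u1,c2,u2):
    o1,d1=ray(c1,u1);o2,d2=ray(c2,u2)
    A=np.c_[d1,-d2];s=np.linalg.lstsq(A,o2-o1,rcond=None)[0]
    p,q=o1+s[0]*d1,o2+s[1]*d2;return (p+q)/2,np.linalg.norm(p-q)
def q2R(q):
    from scipy.spatial.transform import Rotation as r
    return r.from_quat([q[1],q[2],q[3],q[0]]).as_matrix()
E
python3 - <<'E'
from h import *
from bench import vision
t=vision.capture("top");s=vision.capture("side")
np.set_printoptions(precision=4,suppress=True)
T=lambda x,y:(170+(x-2.5)/6,250+(y-2.5)/6)
S=lambda x,y:(190+(x-1.5)/4,255+(y-1.5)/4)
# tab top face corners (far/eared): top crop
for n,a in dict(tl=(157,107),tr=(347,127),br=(345,163),bl=(153,137)).items(): print(n,plane(t,T(*a),.125))
print("side plane .125",[plane(s,S(*a),.125) for a in((122,92),(262,33),(270,42),(138,103))])
print("eared ear ends top z=.077",plane(t,T(46,115),.077),plane(t,T(515,165),.077))
print("rack corners z .012",[plane(t,T(*a),.012) for a in((172,42),(488,75),(435,512),(108,478))])
T3=lambda x,y:(380+(x-1.75)/4.5,200+(y-1.75)/4.5)
print("stand base z .008",[plane(t,T3(*a),.008) for a in((125,45),(565,148),(475,547),(38,442))])
S4=lambda x,y:(340+(x-2.25)/5.5,160+(y-2.25)/5.5)
print("stand base side",[plane(s,S4(*a),.008) for a in((25,265),(310,518),(738,360))])
E
```

```text
tl [0.5525 0.2573 0.125 ]
tr [0.5451 0.1992 0.125 ]
br [0.5341 0.1998 0.125 ]
bl [0.5433 0.2585 0.125 ]
side plane .125 [array([0.5512, 0.2594, 0.125 ]), array([0.5419, 0.1994, 0.125 ]), array([0.5356, 0.2008, 0.125 ]), array([0.5421, 0.259 , 0.125 ])]
eared ear ends top z=.077 [0.5535 0.3042 0.077 ] [0.5343 0.1536 0.077 ]
rack corners z .012 [array([0.5816, 0.2789, 0.012 ]), array([0.568 , 0.1704, 0.012 ]), array([0.4197, 0.1893, 0.012 ]), array([0.4336, 0.2999, 0.012 ])]
stand base z .008 [array([ 0.6724, -0.159 ,  0.008 ]), array([ 0.6198, -0.3637,  0.008 ]), array([ 0.436 , -0.3115,  0.008 ]), array([ 0.4883, -0.1119,  0.008 ])]
stand base side [array([ 0.6701, -0.1603,  0.008 ]), array([ 0.4885, -0.1086,  0.008 ]), array([ 0.4342, -0.3088,  0.008 ])]
```

The two views agree to about 2 mm. The eared plate is at (0.544,0.229) with yaw about -7.5°. The stand base centre is about (0.554,-0.2365) with yaw about -14.7°. I'll go over the stand first for a close wrist look, then on to the rack.

```bash
cat >> h.py <<'E'
from scipy.spatial.transform import Rotation as Rn
def tool(yaw,tilt=0):
    """tool y along stand-like x at yaw(deg)+180, tilted; tool z = -(seat z)"""
    a=np.radians(yaw);th=np.radians(tilt)
    Rz=Rn.from_euler('z',yaw,degrees=True).as_matrix()
    sx=Rz@[np.cos(th),0,np.sin(th)];sz=Rz@[-np.sin(th),0,np.cos(th)]
    z=-sz;y=-sx;x=np.cross(y,z);return np.c_[x,y,z]
def plan(p1,R1,g,n=None,obs=None,smax=.95):
    from bench import bot
    o=obs or bot.observe();p0=np.array(o["tool_pos"]);R0=q2R(o["orientation"])
    rv=Rn.from_matrix(R0.T@R1).as_rotvec();ang=np.degrees(np.linalg.norm(rv));d=np.array(p1)-p0
    m=max(ang/8/smax,np.linalg.norm(d)/.04/smax);n=n or max(1,int(np.ceil(m)))
    rows=[]
    for i in range(n):
        Ri=R0@Rn.from_rotvec(rv*i/n).as_matrix()
        r=np.r_[np.degrees(rv/n)/8,Ri.T@d/n/.04,0];rows.append([float(x) for x in np.round(r,2)+0.0][:6]+[g])
    print("dist",np.round(np.linalg.norm(d),4),"ang",round(ang,1),"rows",n)
    for i in range(0,n,5):print(str(rows[i:i+5]).replace(" ",""))
def st():
    from bench import bot
    o=bot.observe();R=q2R(o["orientation"]);print("t",round(o["time_s"],2),"p",np.round(o["tool_pos"],4),"x",np.round(R[:,0],3),"y",np.round(R[:,1],3),"z",np.round(R[:,2],3),"F",np.round(o["force"],1),"w",round(o["grip_width"],4),"q",np.round(o["qpos"],2))
    return o
E
python3 - <<'E'
from h import *
st();plan([.42,-.22,.34],tool(-12),85)
E
```

```text
t 0.25 p [ 0.2614 -0.5399  0.2308] x [-0.9   -0.436  0.   ] y [-0.436  0.9    0.001] z [-0.     0.001 -1.   ] F [ 0.5 -0.1  0.3] w 0.0852 q [-0.79  0.04  0.08 -0.   -1.62 -0.33]
dist 0.3734 ang 52.2 rows 10
[[0.0,0.0,-0.65,-0.71,0.55,-0.27,85],[0.0,0.0,-0.65,-0.75,0.48,-0.27,85],[0.0,0.0,-0.65,-0.79,0.41,-0.27,85],[0.0,0.0,-0.65,-0.83,0.34,-0.27,85],[0.0,0.0,-0.65,-0.85,0.26,-0.27,85]]
[[0.0,0.0,-0.65,-0.87,0.18,-0.27,85],[0.0,0.0,-0.65,-0.89,0.1,-0.27,85],[0.0,0.0,-0.65,-0.89,0.02,-0.27,85],[0.0,0.0,-0.65,-0.89,-0.06,-0.27,85],[0.0,0.0,-0.65,-0.88,-0.14,-0.27,85]]
```

Emit:
jog_arm:
  increments:
    - [0,0,-0.65,-0.71,0.55,-0.27,85]
    - [0,0,-0.65,-0.75,0.48,-0.27,85]
    - [0,0,-0.65,-0.79,0.41,-0.27,85]
    - [0,0,-0.65,-0.83,0.34,-0.27,85]
    - [0,0,-0.65,-0.85,0.26,-0.27,85]

```text
time_s: 0.88
tool_pos: [0.3405, -0.376, 0.2835]
orientation: [-0.001, -0.441, 0.897, 0.003]
force: [0.0, 0.3, 0.2]
grip_width: 0.0845
```

Emit:
jog_arm:
  increments:
    - [0,0,-0.65,-0.87,0.18,-0.27,85]
    - [0,0,-0.65,-0.89,0.1,-0.27,85]
    - [0,0,-0.65,-0.89,0.02,-0.27,85]
    - [0,0,-0.65,-0.89,-0.06,-0.27,85]
    - [0,0,-0.65,-0.88,-0.14,-0.27,85]

```text
time_s: 1.5
tool_pos: [0.4191, -0.2096, 0.34]
orientation: [0.001, -0.638, 0.77, 0.003]
force: [-0.1, -0.3, -1.0]
grip_width: 0.0852
```

```bash
python3 - <<'E'
from h import *
from bench import vision
import pickle
st()
c=vision.capture("wrist"); cv2.imwrite("pics/w1.png",c["image"][:,:,::-1]); pickle.dump(c,open("w1.pkl","wb"))
R=np.array(c["R"]);print(-R.T@c["t"],R[2])
E
```

```text
t 1.5 p [ 0.4191 -0.2096  0.34  ] x [-0.186 -0.983 -0.004] y [-0.983  0.186  0.004] z [-0.003  0.005 -1.   ] F [-0.1 -0.3 -1. ] w 0.0852 q [-0.03 -0.26  0.01 -0.   -1.84 -0.15]
[ 0.40532866 -0.28379871  0.48247061] [ 0.05042364  0.28652088 -0.95674617]
```

View pics/w1.png

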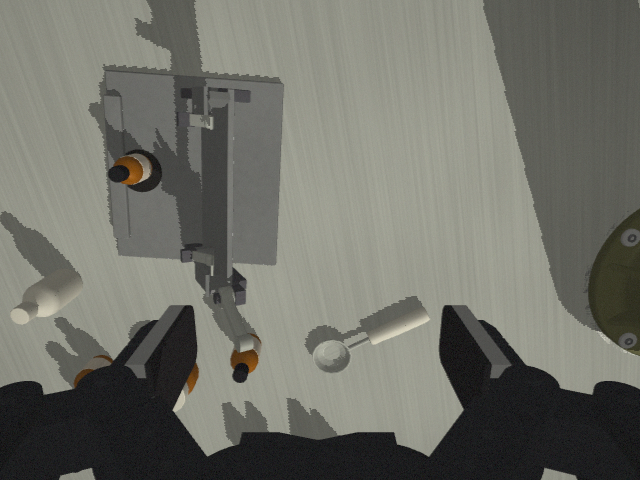

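The wrist view shows the stand at (195,165) with the keeper at about (235,310). Moves land within about 10 mm. I'll go closer and centre the stand in view.

```bash
python3 - <<'E'
from h import *
plan([.52,-.20,.27],tool(-14.7),85)
E
```

```text
dist 0.1224 ang 4.3 rows 4
[[0.0,0.01,0.13,-0.15,-0.6,0.44,85],[0.0,0.01,0.13,-0.17,-0.6,0.44,85],[0.0,0.01,0.13,-0.18,-0.6,0.44,85],[0.0,0.01,0.13,-0.19,-0.59,0.44,85]]
```

Emit:
jog_arm:
  increments:
    - [0,0.01,0.13,-0.15,-0.6,0.44,85]
    - [0,0.01,0.13,-0.17,-0.6,0.44,85]
    - [0,0.01,0.13,-0.18,-0.6,0.44,85]
    - [0,0.01,0.13,-0.19,-0.59,0.44,85]
    - [0,0,0,0,0,0,85]

```text
time_s: 2.17
tool_pos: [0.5234, -0.1977, 0.2699]
orientation: [0.0, -0.612, 0.791, -0.0]
force: [-0.0, -0.0, -0.5]
grip_width: 0.0851
```

```bash
python3 - <<'E'
from h import *
from bench import vision
import pickle
st()
c=vision.capture("wrist"); cv2.imwrite("pics/w2.png",c["image"][:,:,::-1]); pickle.dump(c,open("w2.pkl","wb"))
st()
R=np.array(c["R"]);print(-R.T@c["t"],R[2])
E
```

```text
t 2.17 p [ 0.5234 -0.1977  0.2699] x [-0.25  -0.968 -0.   ] y [-0.968  0.25  -0.001] z [ 0.001 -0.    -1.   ] F [-0.  -0.  -0.5] w 0.0851 q [-0.   -0.06  0.06  0.   -1.69 -0.25]
t 2.23 p [ 0.5231 -0.1982  0.2716] x [-0.25  -0.968 -0.   ] y [-0.968  0.25  -0.003] z [ 0.003 -0.001 -1.   ] F [-0.6  0.5  0.7] w 0.085 q [-0.   -0.06  0.06  0.   -1.69 -0.25]
[ 0.5044068  -0.2702047   0.41271076] [ 0.0723176   0.27777485 -0.9579203 ]
```

View pics/w2.png

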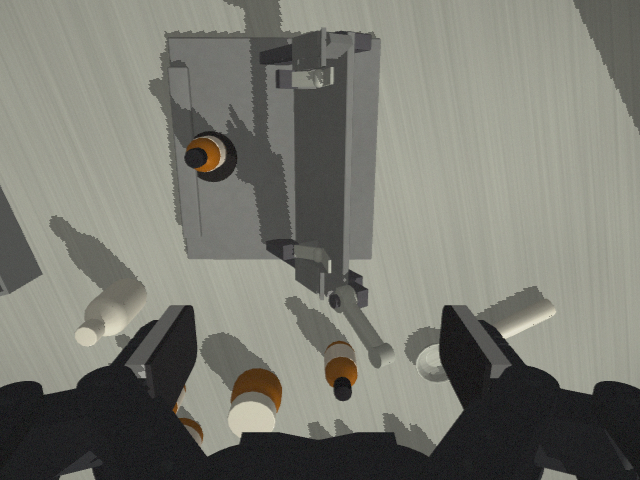

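```bash
python3 - <<'E'
import cv2
t=cv2.imread("pics/w2.png")
cv2.imwrite("pics/c5.png",cv2.resize(t[20:120,250:390],None,fx=5.5,fy=5.5,interpolation=cv2.INTER_CUBIC))
cv2.imwrite("pics/c6.png",cv2.resize(t[230:370,260:400],None,fx=4.2,fy=4.2,interpolation=cv2.INTER_CUBIC))
E
```

```text
(no output)
```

View pics/c5.png

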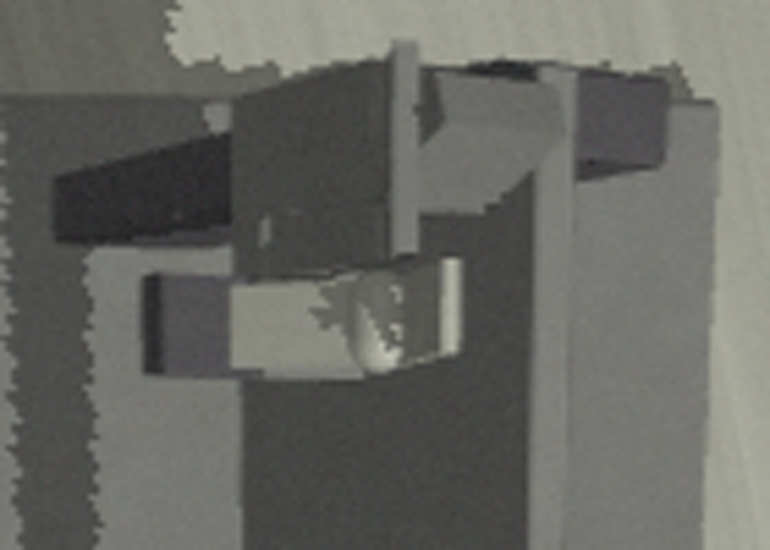

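View pics/c6.png

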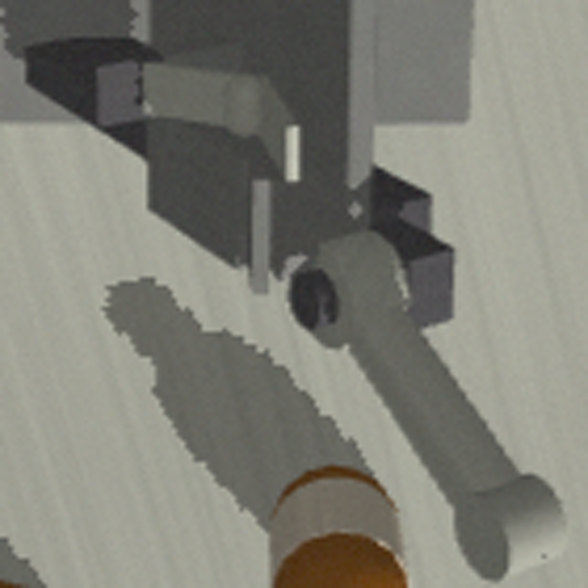

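```bash
python3 - <<'E'
from h import *
import pickle
c=pickle.load(open("w2.pkl","rb"))
np.set_printoptions(precision=4,suppress=True)
C5=lambda x,y:(250+(x-2.2)/5.5,20+(y-2.2)/5.5)
C6=lambda x,y:(260+(x-1.6)/4.2,230+(y-1.6)/4.2)
B=np.array([.5541,-.2365]);
def stf(p,o=B,yaw=-14.7):
    a=np.radians(yaw);M=np.array([[np.cos(a),np.sin(a)],[-np.sin(a),np.cos(a)]]);return np.r_[M@(p[:2]-o),p[2]]*1000
def show(n,uv,z):
    p=plane(c,uv,z);print(n,np.round(uv,1),p,"standframe mm",np.round(stf(p),1))
for i,a in enumerate([(535,250),(530,450)]):show("paneltop R",C5(*a),.1189)
for i,a in enumerate([(348,10),(348,100),(348,180)]):show("paneltop L",C6(*a),.1189)
show("lipR in",C5(405,255),.126);show("lipL in",C6(261,180),.126)
show("lipR out",C5(405,40),.126);show("lipL out",C6(261,293),.126)
show("clipR top edge a",C5(452,258),.126);show("clipR b",C5(452,355),.126)
show("clipL a",C6(292,125),.126);show("clipL b",C6(292,182),.126)
for n,uv in dict(a=(167,38),b=(380,39),c=(370,258.5),d=(188,258.5)).items():show("base "+n,uv,.008)
E
```

```text
paneltop R [346.9  65.1] [ 0.4793 -0.2924  0.1189] standframe mm [-58.2 -73.1 118.9]
paneltop R [346.  101.4] [ 0.4851 -0.2705  0.1189] standframe mm [-58.2 -50.4 118.9]
paneltop L [342.5 232. ] [ 0.5085 -0.1823  0.1189] standframe mm [-57.9  40.8 118.9]
paneltop L [342.5 253.4] [ 0.5124 -0.1661  0.1189] standframe mm [-58.2  57.5 118.9]
paneltop L [342.5 272.5] [ 0.5159 -0.1513  0.1189] standframe mm [-58.6  72.7 118.9]
lipR in [323.2  66. ] [ 0.4946 -0.2951  0.126 ] standframe mm [-42.6 -71.8 126. ]
lipL in [321.8 272.5] [ 0.5304 -0.158   0.126 ] standframe mm [-42.8  69.9 126. ]
lipR out [323.2  26.9] [ 0.4891 -0.3172  0.126 ] standframe mm [-42.4 -94.5 126. ]
lipL out [321.8 299.4] [ 0.5357 -0.137   0.126 ] standframe mm [-43.   91.6 126. ]
clipR top edge a [331.8  66.5] [ 0.4894 -0.2935  0.126 ] standframe mm [-48.1 -71.5 126. ]
clipR b [331.8  84.1] [ 0.492  -0.2831  0.126 ] standframe mm [-48.3 -60.9 126. ]
clipL a [329.1 259.4] [ 0.5227 -0.1666  0.126 ] standframe mm [-48.1  59.6 126. ]
clipL b [329.1 273. ] [ 0.5252 -0.1563  0.126 ] standframe mm [-48.3  70.3 126. ]
base a [167  38] [ 0.6192 -0.3623  0.008 ] standframe mm [  94.9 -105.1    8. ]
base b [380  39] [ 0.4364 -0.3145  0.008 ] standframe mm [ -94.1 -105.3    8. ]
base c [370.  258.5] [ 0.4892 -0.1145  0.008 ] standframe mm [-93.7 101.6   8. ]
base d [188.  258.5] [ 0.6707 -0.161   0.008 ] standframe mm [ 93.7 102.6   8. ]
```

The wrist view gives a seat origin of about (0.5346,-0.2322) with yaw -14.7°. The panel edge is parallel, lip to lip measures 142 mm against 140 expected, and the clips sit at ±65 against ±64. Now I'll look at the rack.

```bash
python3 - <<'E'
from h import *
plan([.532,.26,.27],tool(-7.5),85)
E
```

```text
dist 0.4583 ang 7.0 rows 13
[[0.0,0.0,-0.07,-0.86,0.2,0.0,85],[0.0,0.0,-0.07,-0.86,0.2,0.0,85],[0.0,0.0,-0.07,-0.86,0.19,0.0,85],[0.0,0.0,-0.07,-0.86,0.18,0.0,85],[0.0,0.0,-0.07,-0.86,0.17,0.0,85]]
[[0.0,0.0,-0.07,-0.87,0.16,0.0,85],[0.0,0.0,-0.07,-0.87,0.16,0.0,85],[0.0,0.0,-0.07,-0.87,0.15,0.0,85],[0.0,0.0,-0.07,-0.87,0.14,0.0,85],[0.0,0.0,-0.07,-0.87,0.13,0.0,85]]
[[0.0,0.0,-0.07,-0.87,0.12,0.0,85],[0.0,0.0,-0.07,-0.87,0.11,0.0,85],[0.0,0.0,-0.07,-0.87,0.11,0.0,85]]
```

Emit:
jog_arm:
  increments:
    - [0,0,-0.07,-0.86,0.2,0,85]
    - [0,0,-0.07,-0.86,0.2,0,85]
    - [0,0,-0.07,-0.86,0.19,0,85]
    - [0,0,-0.07,-0.86,0.18,0,85]
    - [0,0,-0.07,-0.86,0.17,0,85]

```text
time_s: 2.85
tool_pos: [0.5244, -0.0214, 0.2783]
orientation: [0.005, -0.63, 0.777, -0.005]
force: [-0.8, 0.4, -0.4]
grip_width: 0.0854
```

Emit:
jog_arm:
  increments:
    - [0,0,-0.07,-0.87,0.16,0,85]
    - [0,0,-0.07,-0.87,0.16,0,85]
    - [0,0,-0.07,-0.87,0.15,0,85]
    - [0,0,-0.07,-0.87,0.14,0,85]
    - [0,0,-0.07,-0.87,0.13,0,85]

```text
time_s: 3.48
tool_pos: [0.5258, 0.1582, 0.2873]
orientation: [0.011, -0.649, 0.761, -0.007]
force: [0.0, -0.1, -0.8]
grip_width: 0.0854
```

Emit:
jog_arm:
  increments:
    - [0,0,-0.07,-0.87,0.12,0,85]
    - [0,0,-0.07,-0.87,0.11,0,85]
    - [0,0,-0.07,-0.87,0.11,0,85]
    - [0,0,0,0,0,0,85]

```text
time_s: 3.98
tool_pos: [0.5265, 0.2665, 0.294]
orientation: [0.015, -0.661, 0.75, -0.008]
force: [-0.0, 1.4, 0.6]
grip_width: 0.085
```

```bash
python3 - <<'E'
from h import *
from bench import vision
import pickle
st()
c=vision.capture("wrist"); cv2.imwrite("pics/w3.png",c["image"][:,:,::-1]); pickle.dump(c,open("w3.pkl","wb"))
E
```

```text
t 3.98 p [0.5265 0.2665 0.294 ] x [-0.125 -0.992 -0.012] y [-0.992  0.125 -0.031] z [ 0.032  0.008 -0.999] F [-0.   1.4  0.6] w 0.085 q [ 0.82 -0.    0.15  0.02 -1.69 -0.94]
```

View pics/w3.png

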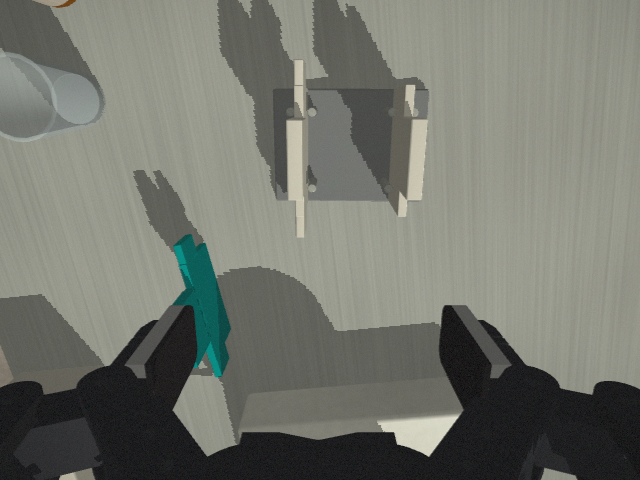

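The eared plate is at u≈298 in the wrist view: tab rows 120–200, ears rows 60–237. The plain plate is at (412,150). The identity is confirmed, so I'll measure it.

```bash
python3 - <<'E'
from h import *
import pickle
c=pickle.load(open("w3.pkl","rb"));im=c["image"]
cr=cv2.resize(im[50:245,265:335,::-1],None,fx=3,fy=3,interpolation=cv2.INTER_CUBIC);cv2.imwrite("pics/c7.png",cr)
g=im.min(2).astype(int)
np.set_printoptions(precision=4,suppress=True)
for v in (70,100,110,130,150,170,190,210,230):
    m=np.where(g[v,275:320]>165)[0]+275; print(v,m.min() if len(m) else None,m.max() if len(m) else None, list(g[v,284:312:2]))
for u in (292,297,300): print(u,[ (v,g[v,u]) for v in list(range(55,64))+list(range(114,124))+list(range(196,204))+list(range(232,241))])
E
```

```text
70 295 302 [np.int64(91), np.int64(87), np.int64(88), np.int64(94), np.int64(90), np.int64(132), np.int64(174), np.int64(178), np.int64(179), np.int64(181), np.int64(122), np.int64(142), np.int64(140), np.int64(138)]
100 295 302 [np.int64(74), np.int64(73), np.int64(75), np.int64(74), np.int64(76), np.int64(138), np.int64(174), np.int64(175), np.int64(177), np.int64(175), np.int64(126), np.int64(95), np.int64(79), np.int64(78)]
110 300 302 [np.int64(75), np.int64(83), np.int64(90), np.int64(91), np.int64(96), np.int64(105), np.int64(114), np.int64(116), np.int64(167), np.int64(181), np.int64(128), np.int64(97), np.int64(140), np.int64(141)]
130 288 301 [np.int64(75), np.int64(118), np.int64(168), np.int64(175), np.int64(175), np.int64(171), np.int64(177), np.int64(176), np.int64(177), np.int64(137), np.int64(126), np.int64(124), np.int64(115), np.int64(113)]
150 288 301 [np.int64(71), np.int64(95), np.int64(172), np.int64(175), np.int64(176), np.int64(176), np.int64(175), np.int64(179), np.int64(178), np.int64(141), np.int64(127), np.int64(124), np.int64(114), np.int64(113)]
170 288 
[... 2531 characters left out ...]
), (59, np.int64(122)), (60, np.int64(171)), (61, np.int64(176)), (62, np.int64(177)), (63, np.int64(179)), (114, np.int64(113)), (115, np.int64(113)), (116, np.int64(115)), (117, np.int64(104)), (118, np.int64(93)), (119, np.int64(101)), (120, np.int64(137)), (121, np.int64(180)), (122, np.int64(177)), (123, np.int64(181)), (196, np.int64(176)), (197, np.int64(178)), (198, np.int64(179)), (199, np.int64(178)), (200, np.int64(179)), (201, np.int64(173)), (202, np.int64(178)), (203, np.int64(175)), (232, np.int64(178)), (233, np.int64(177)), (234, np.int64(176)), (235, np.int64(177)), (236, np.int64(177)), (237, np.int64(164)), (238, np.int64(143)), (239, np.int64(143)), (240, np.int64(143))]
```

View pics/c7.png

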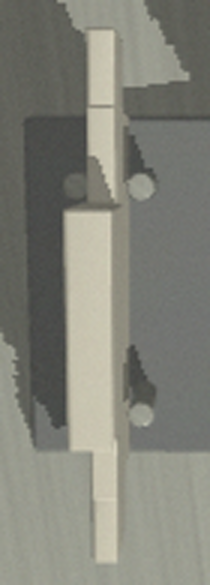

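```bash
python3 - <<'E'
from h import *
import pickle
c=pickle.load(open("w3.pkl","rb"))
np.set_printoptions(precision=4,suppress=True)
def two(n,a,b,z):
    p,q=plane(c,a,z),plane(c,b,z);d=p-q;print(n,(p+q)/2,"len",np.linalg.norm(d),"yaw",np.degrees(np.arctan2(-d[0],d[1])),np.degrees(np.arctan2(d[0],-d[1])))
two("ears",(299,59.6),(300.4,237.5),.077)
two("tab",(294.9,120),(295.6,200.3),.125)
two("tabthick",(287.6,150),(302,150),.125)
plan([.544,.229,.20],tool(-7.5),85)
E
```

```text
ears [0.5435 0.2284 0.077 ] len 0.14902423327082365 yaw 172.61662196804323 -7.383378031956765
tab [0.5433 0.2282 0.125 ] len 0.059069876795172824 yaw 172.4791561554184 -7.520843844581613
tabthick [0.5425 0.22   0.125 ] len 0.010610553046574964 yaw -96.91866132133326 83.08133867866675
dist 0.103 ang 2.0 rows 3
[[-0.08,0.03,0.01,0.29,-0.16,0.79,85],[-0.08,0.03,0.01,0.29,-0.16,0.79,85],[-0.08,0.03,0.01,0.29,-0.17,0.79,85]]
```

Emit:
jog_arm:
  increments:
    - [-0.08,0.03,0.01,0.29,-0.16,0.79,55]
    - [-0.08,0.03,0.01,0.29,-0.16,0.79,55]
    - [-0.08,0.03,0.01,0.29,-0.17,0.79,55]
    - [0,0,0,0,0,0,55]

```text
time_s: 4.53
tool_pos: [0.5449, 0.2242, 0.2034]
orientation: [0.003, -0.658, 0.753, 0.0]
force: [-0.1, 0.1, 0.6]
grip_width: 0.0548
```

```bash
python3 - <<'E'
from h import *
st();plan([.5434,.2284,.15],tool(-7.45),55,n=2);plan([.5434,.2284,.086],tool(-7.45),55)
E
```

```text
t 4.53 p [0.5449 0.2242 0.2034] x [-0.133 -0.991 -0.005] y [-0.991  0.133 -0.004] z [ 0.005  0.005 -1.   ] F [-0.1  0.1  0.6] w 0.0548 q [ 0.73  0.   -0.   -0.   -1.56 -0.86]
dist 0.0536 ang 0.4 rows 2
[[-0.01,0.02,-0.01,-0.05,0.03,0.67,55],[-0.01,0.02,-0.01,-0.05,0.03,0.67,55]]
dist 0.1175 ang 0.4 rows 4
[[-0.01,0.01,-0.01,-0.02,0.02,0.73,55],[-0.01,0.01,-0.01,-0.02,0.01,0.73,55],[-0.01,0.01,-0.01,-0.02,0.01,0.73,55],[-0.01,0.01,-0.01,-0.02,0.01,0.73,55]]
```

Emit:
jog_arm:
  increments:
    - [-0.01,0.02,-0.01,-0.05,0.03,0.67,55]
    - [-0.01,0.02,-0.01,-0.05,0.03,0.67,55]
    - [0,0,0,0,0,0,55]

```text
time_s: 4.9
tool_pos: [0.5454, 0.2279, 0.1568]
orientation: [0.005, -0.659, 0.752, -0.002]
force: [0.4, 0.8, -0.1]
grip_width: 0.0548
```

```bash
python3 - <<'E'
from h import *
st();plan([.5434,.2284,.086],tool(-7.45),55,n=3)
E
```

```text
t 4.9 p [0.5454 0.2279 0.1568] x [-0.132 -0.991 -0.005] y [-0.991  0.132 -0.011] z [ 0.011  0.004 -1.   ] F [ 0.4  0.8 -0.1] w 0.0548 q [ 0.74  0.01 -0.08  0.   -1.47 -0.87]
dist 0.0708 ang 0.7 rows 3
[[-0.03,0.01,-0.01,0.0,0.02,0.59,55],[-0.03,0.01,-0.01,0.0,0.02,0.59,55],[-0.03,0.01,-0.01,0.0,0.02,0.59,55]]
```

Emit:
jog_arm:
  increments:
    - [-0.03,0.01,-0.01,0,0.02,0.6,55]
    - [-0.03,0.01,-0.01,0,0.02,0.6,55]
    - [-0.03,0.01,-0.01,0,0.02,0.6,55]
    - [0,0,0,0,0,0,55]

```text
time_s: 5.4
tool_pos: [0.5482, 0.2301, 0.0967]
orientation: [0.008, -0.661, 0.751, -0.001]
force: [-0.3, -0.6, 0.2]
grip_width: 0.0555
```

```bash
python3 - <<'E'
from h import *
st();plan([.5434,.2284,.086],tool(-7.45),55,n=2)
E
```

```text
t 5.4 p [0.5482 0.2301 0.0967] x [-0.127 -0.992 -0.01 ] y [-0.992  0.127 -0.012] z [ 0.013  0.009 -1.   ] F [-0.3 -0.6  0.2] w 0.0555 q [ 0.74  0.04 -0.16  0.   -1.35 -0.86]
dist 0.0118 ang 0.9 rows 2
[[-0.04,0.04,0.01,0.03,0.06,0.13,55],[-0.04,0.04,0.01,0.03,0.06,0.13,55]]
```

Emit:
jog_arm:
  increments:
    - [-0.06,0.05,0.01,0.04,0.08,0.15,55]
    - [-0.06,0.05,0.01,0.04,0.08,0.15,55]
    - [0,0,0,0,0,0,55]

```text
time_s: 5.78
tool_pos: [0.5432, 0.2287, 0.0897]
orientation: [-0.0, -0.66, 0.752, -0.0]
force: [-0.3, 1.0, -0.5]
grip_width: 0.0553
```

```bash
python3 - <<'E'
from h import *
st();plan([.5434,.2284,.086],tool(-7.45),55,n=1)
E
```

```text
t 5.78 p [0.5432 0.2287 0.0897] x [-0.13  -0.992  0.   ] y [-0.992  0.13  -0.   ] z [ 0. -0. -1.] F [-0.3  1.  -0.5] w 0.0553 q [ 0.74  0.04 -0.17  0.   -1.36 -0.87]
dist 0.0037 ang 0.0 rows 1
[[0.0,0.0,0.0,0.01,-0.01,0.09,55]]
```

Emit:
jog_arm:
  increments:
    - [0,0,0,0.01,0,0.1,55]
    - [0,0,0,0,0,0,25]
    - [0,0,0,0,0,0,5]
    - [0,0,0,0,0,0,5]
    - [0,0,0,0,0,0,5]
  newtons: 80

```text
time_s: 6.4
tool_pos: [0.5436, 0.2284, 0.0862]
orientation: [0.0, -0.66, 0.752, -0.001]
force: [0.2, -0.1, 0.5]
grip_width: 0.011
```

```bash
python3 - <<'E'
from h import *
o=st()
E
```

```text
t 6.4 p [0.5436 0.2284 0.0862] x [-0.13  -0.992 -0.   ] y [-0.992  0.13  -0.001] z [ 0.001 -0.    -1.   ] F [ 0.2 -0.1  0.5] w 0.011 q [ 0.74  0.04 -0.18  0.   -1.35 -0.87]
```

The grip holds at 11 mm on a 12 mm tab. Lifting straight up.

Emit:
jog_arm:
  increments:
    - [0,0,0,0,0,-0.3,5]
    - [0,0,0,0,0,-0.4,5]
    - [0,0,0,0,0,-0.4,5]

```text
time_s: 6.78
tool_pos: [0.5428, 0.2279, 0.1311]
orientation: [-0.001, -0.66, 0.752, -0.0]
force: [0.5, 0.4, -1.3]
grip_width: 0.0114
```

```bash
python3 - <<'E'
from h import *
o=st();plan([.5434,.2284,.16],tool(-7.45),5)
E
```

```text
t 6.78 p [0.5428 0.2279 0.1311] x [-0.13  -0.992  0.002] y [-0.992  0.13   0.001] z [-0.001 -0.002 -1.   ] F [ 0.5  0.4 -1.3] w 0.0114 q [ 0.74  0.02 -0.11  0.   -1.43 -0.87]
dist 0.0289 ang 0.1 rows 1
[[0.01,-0.01,0.0,-0.01,-0.01,-0.72,5]]
```

Emit:
jog_arm:
  increments:
    - [0.01,0,0,-0.01,-0.01,-0.8,5]
    - [0,0,0,0,0,-0.8,5]
    - [0,0,0,0,0,-0.8,5]
    - [0,0,0,0,0,-0.8,5]
    - [0,0,0,0,0,-0.8,5]

```text
time_s: 7.4
tool_pos: [0.5419, 0.2279, 0.301]
orientation: [-0.0, -0.66, 0.752, -0.0]
force: [0.6, -0.2, -2.1]
grip_width: 0.011
```

```bash
cat >> h.py <<'E'
SEAT=np.array([.5346,-.2322,.065]);YAW=-14.7;TILT=32.0;OFF=.0742
def seatR(): 
    T=tool(YAW,TILT);return np.c_[-T[:,1],T[:,0]*-1,-T[:,2]]  # x,y,z of seat
def home(z,x=0,y=0): return SEAT+seatR()@np.array([x,y,z+OFF])
E
python3 - <<'E'
from h import *
print(seatR());o=st();print(home(.17));plan(home(.17),tool(YAW,TILT),5)
E
```

```text
[[ 0.82028958  0.25375794 -0.51257382]
 [-0.21519894  0.96726775  0.13447122]
 [ 0.52991926 -0.          0.8480481 ]]
t 7.4 p [0.5419 0.2279 0.301 ] x [-0.13  -0.992  0.001] y [-0.992  0.13  -0.001] z [ 0.    -0.001 -1.   ] F [ 0.6 -0.2 -2.1] w 0.011 q [ 0.74  0.03  0.2   0.   -1.74 -0.87]
[ 0.40942947 -0.19936213  0.27209335]
dist 0.4483 ang 32.8 rows 12
[[0.33,0.02,0.07,0.92,0.16,0.06,5],[0.33,0.02,0.07,0.92,0.15,0.06,5],[0.33,0.02,0.07,0.92,0.14,0.05,5],[0.33,0.02,0.07,0.92,0.14,0.05,5],[0.33,0.02,0.07,0.92,0.13,0.04,5]]
[[0.33,0.02,0.07,0.92,0.12,0.04,5],[0.33,0.02,0.07,0.93,0.11,0.04,5],[0.33,0.02,0.07,0.93,0.11,0.04,5],[0.33,0.02,0.07,0.93,0.1,0.03,5],[0.33,0.02,0.07,0.93,0.09,0.03,5]]
[[0.33,0.02,0.07,0.93,0.08,0.03,5],[0.33,0.02,0.07,0.93,0.07,0.03,5]]
```

Emit:
jog_arm:
  increments:
    - [0.33,0.02,0.07,0.92,0.16,0.06,5]
    - [0.33,0.02,0.07,0.92,0.15,0.06,5]
    - [0.33,0.02,0.07,0.92,0.14,0.05,5]
    - [0.33,0.02,0.07,0.92,0.14,0.05,5]
    - [0.33,0.02,0.07,0.92,0.13,0.04,5]

```text
time_s: 8.02
tool_pos: [0.4862, 0.0469, 0.2972]
orientation: [0.077, -0.636, 0.762, -0.094]
force: [0.2, -0.2, -1.6]
grip_width: 0.0114
```

```bash
python3 - <<'E'
from h import *
o=st();plan(home(.17),tool(YAW,TILT),5)
E
```

```text
t 8.03 p [0.4862 0.0469 0.2972] x [-0.18  -0.984  0.002] y [-0.955  0.174 -0.242] z [ 0.237 -0.045 -0.97 ] F [ 0.2 -0.2 -1.6] w 0.0114 q [ 0.65 -0.46 -0.3   0.18 -1.56 -0.81]
dist 0.2592 ang 18.5 rows 7
[[0.32,0.03,0.07,0.91,0.13,0.06,5],[0.32,0.03,0.07,0.92,0.12,0.06,5],[0.32,0.03,0.07,0.92,0.12,0.06,5],[0.32,0.03,0.07,0.92,0.11,0.06,5],[0.32,0.03,0.07,0.92,0.1,0.06,5]]
[[0.32,0.03,0.07,0.92,0.1,0.05,5],[0.32,0.03,0.07,0.92,0.09,0.05,5]]
```

Emit:
jog_arm:
  increments:
    - [0.32,0.03,0.07,0.91,0.13,0.06,5]
    - [0.32,0.03,0.07,0.92,0.12,0.06,5]
    - [0.32,0.03,0.07,0.92,0.12,0.06,5]
    - [0.32,0.03,0.07,0.92,0.11,0.06,5]
    - [0.32,0.03,0.07,0.92,0.1,0.06,5]

```text
time_s: 8.65
tool_pos: [0.427, -0.1352, 0.2852]
orientation: [0.148, -0.602, 0.763, -0.187]
force: [1.1, -0.6, -1.8]
grip_width: 0.0114
```

```bash
python3 - <<'E'
from h import *
o=st();plan(home(.17),tool(YAW,TILT),5)
E
```

```text
t 8.65 p [ 0.427  -0.1352  0.2852] x [-0.233 -0.973 -0.001] y [-0.862  0.207 -0.463] z [ 0.45  -0.106 -0.887] F [ 1.1 -0.6 -1.8] w 0.0114 q [ 0.37 -0.87 -0.63  0.27 -1.41 -0.59]
dist 0.0677 ang 4.6 rows 2
[[0.28,0.04,0.07,0.83,0.1,0.13,5],[0.28,0.04,0.07,0.83,0.1,0.13,5]]
```

Emit:
jog_arm:
  increments:
    - [0.28,0.04,0.07,0.83,0.1,0.13,5]
    - [0.28,0.04,0.07,0.83,0.1,0.13,5]
    - [0,0,0,0,0,0,5]

```text
time_s: 9.02
tool_pos: [0.4053, -0.203, 0.2757]
orientation: [0.172, -0.584, 0.762, -0.221]
force: [0.4, 0.1, -1.5]
grip_width: 0.0113
```

```bash
python3 - <<'E'
from h import *
from bench import vision
o=st();plan(home(.12),tool(YAW,TILT),5)
for n in ("side","top","wrist"):
    c=vision.capture(n);cv2.imwrite(f"pics/{n}4.png",c["image"][:,:,::-1])
s=cv2.imread("pics/side4.png");t=cv2.imread("pics/top4.png")
cv2.imwrite("pics/c8.png",np.hstack([cv2.resize(s[100:260,320:490],None,fx=2.3,fy=2.3),cv2.resize(t[180:340,370:520],None,fx=2.3,fy=2.3)]))
E
```

```text
t 9.03 p [ 0.4053 -0.203   0.2757] x [-0.259 -0.966 -0.004] y [-0.814  0.221 -0.537] z [ 0.52  -0.135 -0.844] F [ 0.4  0.1 -1.5] w 0.0113 q [ 0.17 -0.95 -0.7   0.23 -1.31 -0.43]
dist 0.0549 ang 0.6 rows 2
[[-0.03,0.0,-0.02,-0.06,0.0,0.68,5],[-0.03,0.0,-0.02,-0.06,-0.01,0.68,5]]
```

View pics/c8.png

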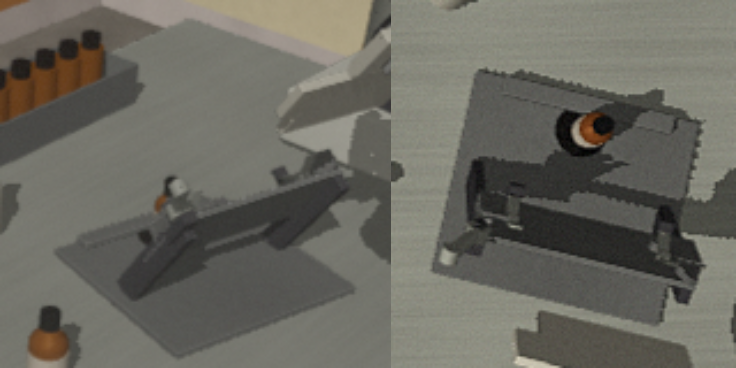

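View pics/wrist4.png

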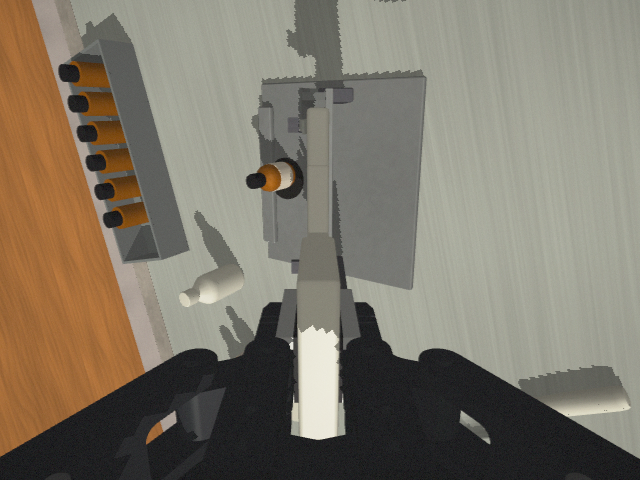

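The plate is square in the hand, with its right ear at about (318,108–165) in the wrist view, and lined up over the slots. I'll advance and check the ear position by projection.

Emit:
jog_arm:
  increments:
    - [-0.04,0,-0.02,-0.08,0,0.7,5]
    - [-0.04,0,-0.02,-0.08,0,0.7,5]
    - [0,0,0,0,0,0,5]

```text
time_s: 9.55
tool_pos: [0.4395, -0.1993, 0.2291]
orientation: [0.169, -0.591, 0.759, -0.216]
force: [-0.1, 0.4, -1.5]
grip_width: 0.0109
```

```bash
cat >> h.py <<'E'
def rel():
    from bench import bot
    o=bot.observe();S=seatR();R=q2R(o["orientation"]);p=S.T@(np.array(o["tool_pos"])-SEAT)*1000
    org=p-0; pl=S.T@(np.array(o["tool_pos"])+R[:,2]*OFF-SEAT)*1000
    e=Rn.from_matrix(R.T@tool(YAW,TILT)).as_rotvec(degrees=True)
    f=S.T@np.array(o["force"])
    print("t",round(o["time_s"],2),"plate origin in seat mm",np.round(pl,1),"tcp",np.round(p,1),"rot err tool deg",np.round(e,2),"Fseat",np.round(f,1),"w",round(o["grip_width"],4))
E
python3 - <<'E'
from h import *
from bench import vision,bot
rel();plan(home(.10),tool(YAW,TILT),5)
c=vision.capture("wrist");cv2.imwrite("pics/w5.png",c["image"][:,:,::-1])
o=bot.observe();R=q2R(o["orientation"]);p=np.array(o["tool_pos"])
for z in (65,30): # right ear top edges: plate y -75 -> tool x +75
    for d in(-4,4): print("ear",z,proj(c,p+R@np.array([.075,d/1000,OFF-z/1000])))
for X in ((-4,-77,66),(-4,77,66),(7,-70,66)): print("seat pt",X,proj(c,SEAT+seatR()@np.array(X)/1000))
cv2.imwrite("pics/c9.png",cv2.resize(c["image"][40:310,230:390,::-1],None,fx=2.2,fy=2.2,interpolation=cv2.INTER_CUBIC))
E
```

```text
t 9.55 plate origin in seat mm [  1.6   8.1 118.1] tcp [  1.9   7.7 192.3] rot err tool deg [0.21 0.35 0.38] Fseat [-0.9  0.4 -1.2] w 0.0109
dist 0.0197 ang 0.6 rows 1
[[0.03,0.04,0.05,0.19,0.05,0.45,5]]
ear 65 [[302.64591134 108.05829918]]
ear 65 [[325.84106092 108.08360825]]
ear 30 [[305.24739011 108.26915438]]
ear 30 [[324.0628792  108.28965613]]
seat pt (-4, -77, 66) [[327.51650911  91.08715916]]
seat pt (-4, 77, 66) [[324.3980486  318.01535252]]
seat pt (7, -70, 66) [[309.43100844 102.9929821 ]]
```

View pics/c9.png

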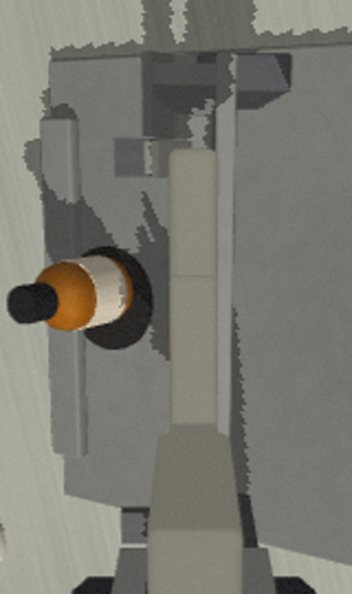

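Emit:
jog_arm:
  increments:
    - [0.03,0.05,0.05,0.15,0.04,0.45,5]
    - [0.02,0.02,0.03,0.08,0.02,0.4,5]
    - [0,0,0,0,0,0,5]

```text
time_s: 9.98
tool_pos: [0.4542, -0.2113, 0.2062]
orientation: [0.171, -0.585, 0.761, -0.223]
force: [-0.4, -0.3, -2.7]
grip_width: 0.0109
```

```bash
python3 - <<'E'
from h import *
from bench import vision,bot
rel();plan(home(.06),tool(YAW,TILT),5)
c=vision.capture("wrist")
o=bot.observe();R=q2R(o["orientation"]);p=np.array(o["tool_pos"])
for z,x in ((65,75),(113,30),(113,-20)):
    print("plate",z,x,proj(c,np.array([p+R@np.array([x/1000,d/1000,OFF-z/1000]) for d in ((-4,4) if z<70 else (-6,6))])).round(1).tolist())
print("seat",proj(c,np.array([SEAT+seatR()@np.array(X)/1000 for X in ((-4,-77,66),(-4,0,66),(-4,77,66),(7,-70,66))])).round(1).tolist())
cv2.imwrite("pics/w6.png",c["image"][:,:,::-1])
cv2.imwrite("pics/c10.png",cv2.resize(c["image"][30:180,250:390,::-1],None,fx=4,fy=4,interpolation=cv2.INTER_CUBIC))
E
```

```text
t 9.97 plate origin in seat mm [ 5.2 -0.4 89.6] tcp [  4.3  -0.2 163.8] rot err tool deg [-0.69 -0.12 -0.13] Fseat [-1.7 -0.4 -2.1] w 0.0109
dist 0.0299 ang 0.7 rows 1
[[-0.09,-0.02,-0.02,-0.01,0.12,0.74,5]]
plate 65 75 [[303.8, 108.8], [326.8, 108.8]]
plate 113 30 [[292.4, 284.3], [337.2, 284.3]]
plate 113 -20 [[295.1, 437.3], [334.9, 437.3]]
seat [[334.8, 105.9], [333.4, 239.4], [332.3, 351.5], [314.8, 119.1]]
```

View pics/c10.png

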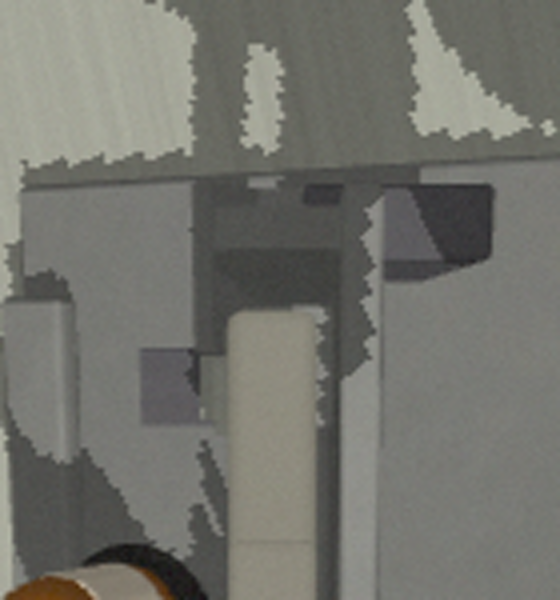

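View pics/w6.png

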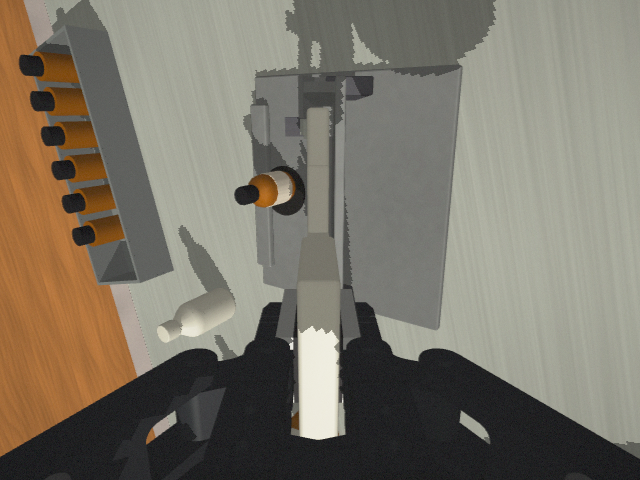

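Projections match: ear end 107.5 against 108.8 px, and plate against panel within 0.5 mm. I'll use x=+2 mm for entry, clear of the panel face.

```bash
python3 - <<'E'
from h import *
plan(home(.055,x=.002),tool(YAW,TILT),5,n=2)
E
```

```text
dist 0.0356 ang 0.8 rows 2
[[-0.05,-0.01,-0.01,0.0,0.05,0.44,5],[-0.05,-0.01,-0.01,0.0,0.04,0.44,5]]
```

Emit:
jog_arm:
  increments:
    - [-0.06,-0.01,-0.01,0,0.05,0.44,5]
    - [-0.06,-0.01,-0.01,0,0.05,0.44,5]
    - [0,0,0,0,0,0,5]

```text
time_s: 10.4
tool_pos: [0.4708, -0.2149, 0.1756]
orientation: [0.169, -0.588, 0.761, -0.217]
force: [-0.1, 0.4, -1.9]
grip_width: 0.0113
```

```bash
python3 - <<'E'
from h import *
rel();plan(home(.045,x=.002),tool(YAW,TILT),5,n=1)
E
```

```text
t 10.4 plate origin in seat mm [ 2.4  0.7 54.7] tcp [  2.6   0.5 128.9] rot err tool deg [0.1  0.13 0.08] Fseat [-1.2  0.3 -1.5] w 0.0113
dist 0.0097 ang 0.2 rows 1
[[0.01,0.02,0.01,0.01,0.01,0.24,5]]
```

Emit:
jog_arm:
  increments:
    - [0.01,0.02,0.01,0.01,0.01,0.22,5]
    - [0,0,0,0,0,0.2,5]
    - [0,0,0,0,0,0,5]

```text
time_s: 10.78
tool_pos: [0.4795, -0.2178, 0.1601]
orientation: [0.168, -0.587, 0.761, -0.218]
force: [0.4, 0.6, -2.5]
grip_width: 0.0113
```

```bash
python3 - <<'E'
from h import *
from bench import vision
rel();plan(home(.03,x=.002),tool(YAW,TILT),5,n=1)
s=vision.capture("side")["image"][:,:,::-1];t=vision.capture("top")["image"][:,:,::-1]
cv2.imwrite("pics/c11.png",np.hstack([cv2.resize(s[140:260,350:480],None,fx=3,fy=3),cv2.resize(t[210:330,390:520],None,fx=3,fy=3)]))
E
```

```text
t 10.78 plate origin in seat mm [ 2.1 -0.1 36.6] tcp [ 2.100e+00 -1.000e-01  1.108e+02] rot err tool deg [ 0.03 -0.07  0.  ] Fseat [-1.1  0.7 -2.2] w 0.0113
dist 0.0066 ang 0.1 rows 1
[[0.0,-0.01,0.0,0.0,0.0,0.17,5]]
```

View pics/c11.png

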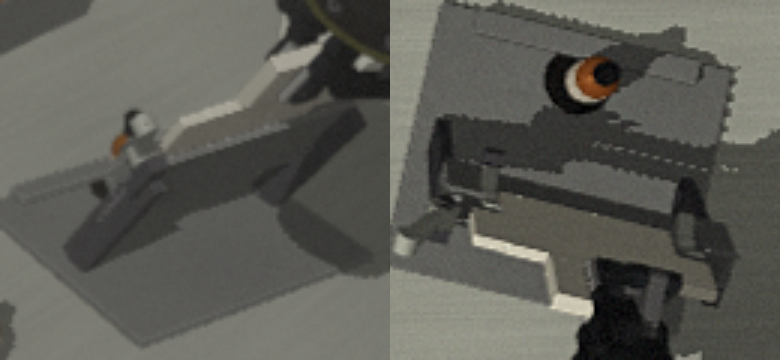

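The ears sit between the outer walls at the mouth. Continuing down.

Emit:
jog_arm:
  increments:
    - [0,0,0,0,0,0.2,5]
    - [0,0,0,0,0,0.17,5]

```text
time_s: 11.12
tool_pos: [0.4863, -0.2202, 0.1486]
orientation: [0.167, -0.587, 0.762, -0.218]
force: [-12.2, 3.2, 2.2]
grip_width: 0.0114
```

```bash
python3 - <<'E'
from h import *
rel()
E
```

```text
t 11.12 plate origin in seat mm [ 2.  -0.8 23.1] tcp [ 2.1 -0.6 97.3] rot err tool deg [ 0.08 -0.13 -0.03] Fseat [-9.6 -0.   8.5] w 0.0114
```

Emit:
jog_arm:
  increments:
    - [0,0,0,-0.02,0.03,0.15,5]
    - [0,0,0,0,0.01,0.2,5]

```text
time_s: 11.38
tool_pos: [0.4914, -0.222, 0.1366]
orientation: [0.166, -0.587, 0.762, -0.218]
force: [-8.8, 3.4, 6.0]
grip_width: 0.0112
```

```bash
python3 - <<'E'
from h import *
rel()
E
```

```text
t 11.38 plate origin in seat mm [ 0.1 -1.4 10.1] tcp [ 0.3 -1.1 84.3] rot err tool deg [ 0.16 -0.27 -0.05] Fseat [-4.8  1.1 10. ] w 0.0112
```

Emit:
jog_arm:
  increments:
    - [0.02,-0.03,0,-0.03,0,0.17,5]
    - [0.01,-0.01,0,-0.01,0,0.15,5]

```text
time_s: 11.62
tool_pos: [0.4973, -0.2234, 0.128]
orientation: [0.168, -0.587, 0.762, -0.219]
force: [-56.8, 35.7, 41.9]
grip_width: 0.0107
```

```bash
python3 - <<'E'
from h import *
rel()
E
```

```text
t 11.62 plate origin in seat mm [ 0.9 -1.1 -0.5] tcp [ 0.9 -0.9 73.7] rot err tool deg [-0.02 -0.12 -0.06] Fseat [-32.1  20.1  69.4] w 0.0107
```

The plate is on the floor of the slots (z≈-0.5 mm, push 69 N). I'll relax and check.

Emit:
jog_arm:
  increments:
    - [0,0,0,0,0,0,5]
    - [0,0,0,0,0,-0.01,5]

```text
time_s: 11.88
tool_pos: [0.4966, -0.2229, 0.1278]
orientation: [0.168, -0.587, 0.762, -0.218]
force: [7.7, -5.9, -7.4]
grip_width: 0.0111
```

```bash
python3 - <<'E'
from h import *
from bench import vision
rel()
s=vision.capture("side")["image"][:,:,::-1];t=vision.capture("top")["image"][:,:,::-1]
cv2.imwrite("pics/c12.png",np.hstack([cv2.resize(s[140:260,350:480],None,fx=3,fy=3),cv2.resize(t[210:330,390:520],None,fx=3,fy=3)]))
E
```

```text
t 11.88 plate origin in seat mm [ 0.  -0.8 -0.2] tcp [ 0.1 -0.7 74. ] rot err tool deg [ 0.08 -0.08 -0.1 ] Fseat [  3.7  -3.8 -11.1] w 0.0111
```

View pics/c12.png

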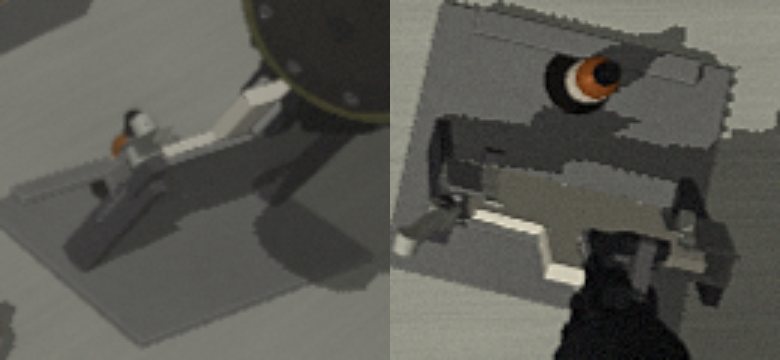

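Emit:
jog_arm:
  increments:
    - [0,0,0,0,0,0.03,5]
    - [0,0,0,0,0,0,15]
    - [0,0,0,0,0,0,30]
    - [0,0,0,0,0,0,30]

```text
time_s: 12.48
tool_pos: [0.4983, -0.2234, 0.1304]
orientation: [0.169, -0.586, 0.761, -0.22]
force: [0.1, -0.6, 0.3]
grip_width: 0.03
```

```bash
python3 - <<'E'
from h import *
rel()
E
```

```text
t 12.47 plate origin in seat mm [ 3.2 -0.8  1.1] tcp [ 3.  -0.7 75.3] rot err tool deg [-0.16 -0.09 -0.08] Fseat [ 0.4 -0.6  0.1] w 0.03
```

Emit:
jog_arm:
  increments:
    - [0,0,0,0,0.05,-0.3,30]
    - [0,0,0,0,0,-0.6,30]
    - [0,0,0,0,0,-0.8,30]
    - [0,0,0,0,0,-0.8,30]
    - [0,0,0,0,0,-0.8,30]

```text
time_s: 13.1
tool_pos: [0.4245, -0.2049, 0.2443]
orientation: [0.167, -0.586, 0.762, -0.219]
force: [0.7, 0.0, -0.8]
grip_width: 0.0297
```

```bash
python3 - <<'E'
from h import *
from bench import vision
import pickle
rel();st()
C={n:vision.capture(n) for n in("side","top","wrist")};pickle.dump(C,open("C.pkl","wb"))
s,t,w=[C[n]["image"][:,:,::-1] for n in("side","top","wrist")]
cv2.imwrite("pics/c13.png",np.hstack([cv2.resize(s[140:260,350:480],None,fx=3,fy=3),cv2.resize(t[210:330,390:520],None,fx=3,fy=3)]))
cv2.imwrite("pics/w7.png",w)
E
```

```text
t 13.1 plate origin in seat mm [ -1.1  -1.7 137.9] tcp [ -1.2  -1.5 212.1] rot err tool deg [-0.02 -0.19 -0.11] Fseat [ 0.2  0.2 -1. ] w 0.0297
t 13.1 p [ 0.4245 -0.2049  0.2443] x [-0.257 -0.966  0.002] y [-0.82   0.217 -0.53 ] z [ 0.512 -0.138 -0.848] F [ 0.7  0.  -0.8] w 0.0297 q [ 0.15 -0.9  -0.73  0.23 -1.23 -0.43]
```

View pics/c13.png

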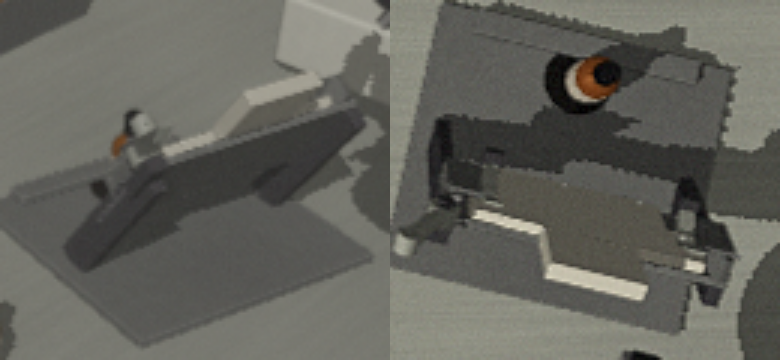

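View pics/w7.png

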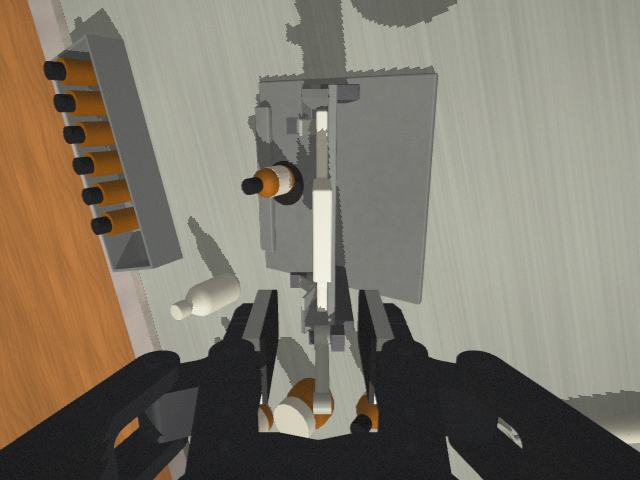

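```bash
python3 - <<'E'
from h import *
import pickle
C=pickle.load(open("C.pkl","rb"));S=seatR()
np.set_printoptions(precision=1,suppress=True)
def seat_plane(c,uv,ax,val):
    o,d=ray(c,uv);o=S.T@(o-SEAT);d=S.T@d;return (o+d*(val/1000-o[ax])/d[ax])*1000
w,t,s=C["wrist"],C["top"],C["side"]
print("tip wrist",seat_plane(w,(322,406),0,0),"tip top",seat_plane(t,(394,291),0,0),"tip side",seat_plane(s,(350+20/3,140+195/3),0,0))
print("tab top pred",proj(w,np.array([SEAT+S@np.array(X)/1000 for X in ((-6,30,113),(6,30,113),(6,-30,113),(-6,-30,113))])))
for uv in((322,190),(322,281)): print("tab ends at z113",seat_plane(w,uv,2,113))
print("ear ends z65",[seat_plane(w,uv,2,65) for uv in((322,112),(322,309))])
# tab top line from top cam, hold x=-+: height check via plane x=-6 (robot-side top edge)
cv2.imwrite("pics/c14.png",np.vstack([cv2.resize(w["image"][95:135,285:365,::-1],None,fx=6,fy=6,interpolation=cv2.INTER_CUBIC),cv2.resize(w["image"][260:340,285:365,::-1],None,fx=6,fy=4,interpolation=cv2.INTER_CUBIC)]))
cv2.imwrite("pics/c15.png",cv2.resize(s["image"][155:215,345:475,::-1],None,fx=6,fy=6,interpolation=cv2.INTER_CUBIC))
print("side pred tabtop",proj(s,np.array([SEAT+S@np.array(X)/1000 for X in ((-6,30,113),(6,30,113),(6,-30,113),(-6,-30,113),(-4,75,65),(-4,30,65))])))
E
```

```text
tip wrist [  0.   37.3 217.9] tip top [  0.  119.1 124.2] tip side [  0.  181.7  65.3]
tab top pred [[331.1 284.2]
 [312.2 284.2]
 [311.7 190.9]
 [331.9 190.9]]
tab ends at z113 [ -0.1 -30.5 113. ]
tab ends at z113 [ -0.2  27.8 113. ]
ear ends z65 [array([ -0.1, -74.8,  65. ]), array([-0.4, 71.5, 65. ])]
side pred tabtop [[433.8 174.8]
 [430.7 169.5]
 [454.4 162.4]
 [457.5 167.5]
 [403.4 192.4]
 [421.5 186.7]]
```

View pics/c15.png

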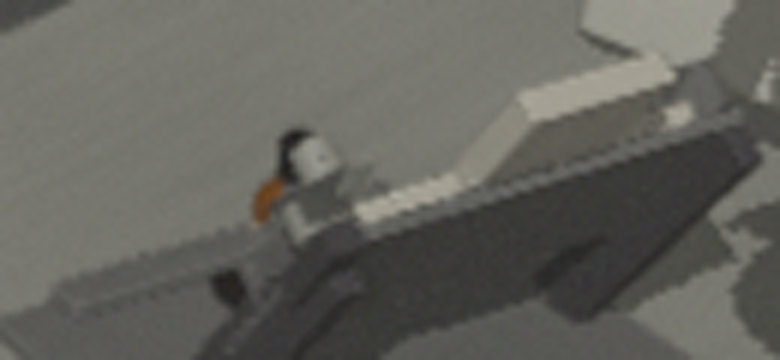

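View pics/c14.png

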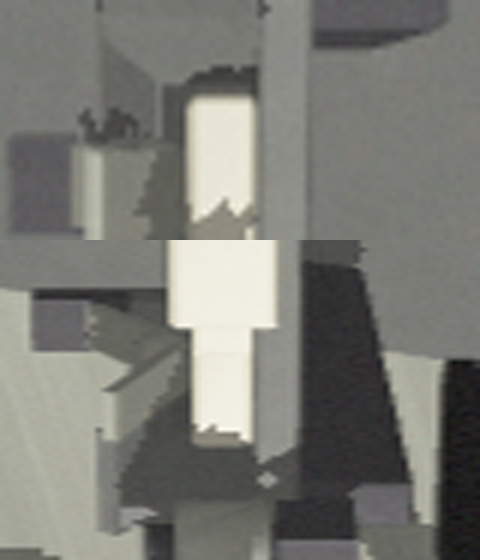

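The plate is home: tab corner predicted at (433.8,174.8) and seen at (434.2,174.7) in the side view. The top view puts the keeper tip at seat (0,119,124), which is 58 mm from the pivot against 56 expected, so the angle is about -0.49 rad. I'll cross-check with the side view.

```bash
python3 - <<'E'
from h import *
import pickle
C=pickle.load(open("C.pkl","rb"));S=seatR()
np.set_printoptions(precision=4,suppress=True)
w,t,s=C["wrist"],C["top"],C["side"]
for a in (-.3,-.49,-.7):
    tip=np.array([0,92-56*np.sin(a)*1.0*1,73+56*np.cos(a)]);X=SEAT+S@tip/1000
    print(a,tip,X,[proj(c,X).round(1).tolist() for c in (s,t,w)])
X,e=tri(s,(345+318/6,155+158/6),t,(394,291));print("tri",X,e,"seat",S.T@(X-SEAT)*1000)
X,e=tri(w,(322,400),t,(394,291));print("tri wt",X,e,"seat",S.T@(X-SEAT)*1000)
E
```

```text
-0.3 [  0.     108.5491 126.4988] [ 0.4973 -0.1102  0.1723] [[[402.5, 178.4]], [[399.9, 293.1]], [[321.5, 402.7]]]
-0.49 [  0.     118.355  122.4106] [ 0.5019 -0.1013  0.1688] [[[397.2, 180.9]], [[394.4, 290.6]], [[321.5, 410.9]]]
-0.7 [  0.     128.0762 115.8312] [ 0.5077 -0.0927  0.1632] [[[391.4, 184.0]], [[389.0, 287.4]], [[321.5, 416.1]]]
tri [ 0.5007 -0.101   0.1685] 0.0012224038957061535 seat [ -1.2491 118.3324 122.7672]
tri wt [ 0.503  -0.1033  0.162 ] 0.004850822461063696 seat [ -2.295  116.7023 115.8076]
```

The three views agree on -0.49 rad. Next I'll close the fingers and go outside the bar at seat (0,140,190), then down to z≈102.

```bash
cat >> h.py <<'E'
def sp(x,y,z): return SEAT+seatR()@np.array([x,y,z])/1000
E
python3 - <<'E'
from h import *
plan(sp(0,140,195),tool(YAW,TILT),0)
E
```

```text
dist 0.1423 ang 0.3 rows 4
[[-0.01,0.0,0.0,-0.88,0.0,0.11,0],[-0.01,0.0,0.0,-0.88,0.0,0.11,0],[-0.01,0.0,0.0,-0.88,0.0,0.11,0],[-0.01,0.0,0.0,-0.88,0.0,0.11,0]]
```

Emit:
jog_arm:
  increments:
    - [-0.01,0,0,-0.88,0,0.11,0]
    - [-0.01,0,0,-0.88,0,0.11,0]
    - [-0.01,0,0,-0.88,0,0.11,0]
    - [-0.01,0,0,-0.88,0,0.11,0]
    - [0,0,0,0,0,0,0]

```text
time_s: 13.88
tool_pos: [0.4706, -0.0684, 0.2275]
orientation: [0.166, -0.585, 0.763, -0.218]
force: [-0.6, -0.1, 0.2]
grip_width: -0.0001
```

```bash
python3 - <<'E'
from h import *
rel();plan(sp(0,142,102),tool(YAW,TILT),0)
E
```

```text
t 13.88 plate origin in seat mm [ -1.9 141.9 118.4] tcp [ -1.6 142.2 192.6] rot err tool deg [ 0.19 -0.24 -0.26] Fseat [-0.4 -0.2  0.4] w -0.0001
dist 0.0906 ang 0.4 rows 3
[[0.01,-0.01,-0.01,0.0,-0.02,0.76,0],[0.01,-0.01,-0.01,0.0,-0.02,0.76,0],[0.01,-0.01,-0.01,0.0,-0.01,0.76,0]]
```

Emit:
jog_arm:
  increments:
    - [0.01,-0.01,-0.01,0,-0.02,0.76,0]
    - [0.01,-0.01,-0.01,0,-0.02,0.76,0]
    - [0.01,-0.01,-0.01,0,-0.01,0.76,0]
    - [0,0,0,0,0,0,0]

```text
time_s: 14.38
tool_pos: [0.5191, -0.0831, 0.148]
orientation: [0.168, -0.587, 0.761, -0.218]
force: [-0.4, -0.3, -0.1]
grip_width: 0.0003
```

```bash
python3 - <<'E'
from h import *
rel();plan(sp(0,110,102),tool(YAW,TILT),0,n=2)
E
```

```text
t 14.38 plate origin in seat mm [ -0.8 140.3  24.2] tcp [ -0.8 140.3  98.4] rot err tool deg [ 0.02 -0.   -0.04] Fseat [-0.3 -0.4  0.1] w 0.0003
dist 0.0305 ang 0.0 rows 2
[[0.0,0.0,0.0,0.38,-0.01,-0.04,0],[0.0,0.0,0.0,0.38,-0.01,-0.04,0]]
```

Emit:
jog_arm:
  increments:
    - [0,0,0,0.38,0,-0.04,0]
    - [0,0,0,0.38,0,-0.04,0]
    - [0,0,0,0.3,0,0,0]
    - [0,0,0,0.3,0,0,0]

```text
time_s: 14.88
tool_pos: [0.5035, -0.1354, 0.1562]
orientation: [0.172, -0.587, 0.76, -0.219]
force: [1.0, 2.0, 0.8]
grip_width: 0.0002
```

```bash
python3 - <<'E'
from h import *
from bench import vision
rel();plan(sp(0,72,100),tool(YAW,TILT),0,n=2)
s,t,w=[vision.capture(n)["image"][:,:,::-1] for n in("side","top","wrist")]
cv2.imwrite("pics/c16.png",np.hstack([cv2.resize(s[140:260,350:480],None,fx=3,fy=3),cv2.resize(t[210:330,390:520],None,fx=3,fy=3)]))
cv2.imwrite("pics/w8.png",w)
E
```

```text
t 14.88 plate origin in seat mm [ 2.4 86.1 32.1] tcp [  2.   85.7 106.3] rot err tool deg [-0.31  0.28 -0.07] Fseat [0.8 2.2 0.5] w 0.0002
dist 0.0152 ang 0.4 rows 2
[[-0.02,0.02,0.0,0.17,0.03,0.08,0],[-0.02,0.02,0.0,0.17,0.03,0.08,0]]
```

View pics/c16.png

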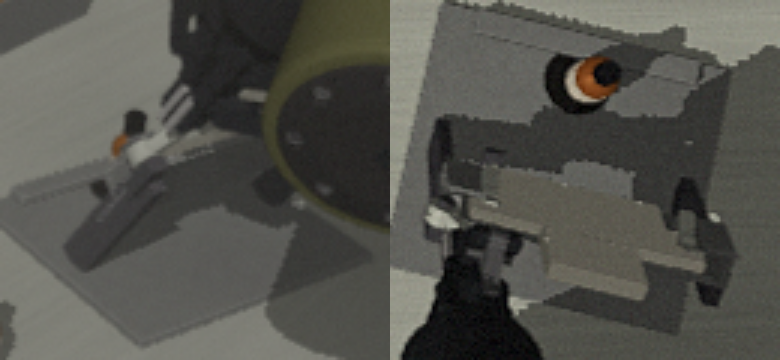

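View pics/w8.png

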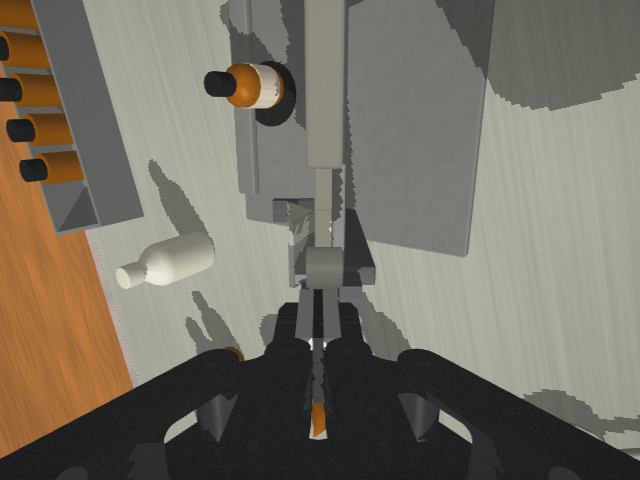

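The bar, with its tip at (324,267) in the wrist view, is now swinging inward ahead of the fingers at about 2 N. Continuing in and down.

Emit:
jog_arm:
  increments:
    - [-0.03,0.03,0,0.17,0.03,0.08,0]
    - [-0.03,0.03,0,0.17,0.03,0.1,0]
    - [0,0,0,0.1,0,0.12,0]
    - [0,0,0,0.05,0,0.12,0]

```text
time_s: 15.52
tool_pos: [0.5058, -0.157, 0.1417]
orientation: [0.166, -0.586, 0.762, -0.219]
force: [-1.7, -0.4, 2.4]
grip_width: -0.0004
```

```bash
python3 - <<'E'
from h import *
rel();plan(sp(0,66,82),tool(YAW,TILT),0,n=1)
E
```

```text
t 15.53 plate origin in seat mm [ 0.8 65.1 15.8] tcp [ 0.9 65.4 90. ] rot err tool deg [ 0.06 -0.26 -0.05] Fseat [ 0.  -0.8  2.8] w -0.0004
dist 0.008 ang 0.3 rows 1
[[0.01,-0.03,-0.01,-0.02,0.02,0.2,0]]
```

Emit:
jog_arm:
  increments:
    - [0.01,-0.03,-0.01,-0.02,0.02,0.2,0]
    - [0,0,0,0,0,0.05,0]

```text
time_s: 15.78
tool_pos: [0.5106, -0.1583, 0.132]
orientation: [0.168, -0.587, 0.761, -0.219]
force: [-1.2, 0.7, 1.4]
grip_width: -0.0001
```

```bash
python3 - <<'E'
from h import *
rel()
E
```

```text
t 15.78 plate origin in seat mm [-0.1 65.2  4.9] tcp [-0.1 65.4 79.1] rot err tool deg [ 0.   -0.1   0.01] Fseat [-0.4  0.4  1.9] w -0.0001
```

Emit:
jog_arm:
  increments:
    - [0,0,0,0,0,0.04,0]
    - [0,0,0,0,0,0.04,0]

```text
time_s: 16.02
tool_pos: [0.5117, -0.159, 0.1308]
orientation: [0.167, -0.587, 0.762, -0.219]
force: [-30.0, 13.9, 20.0]
grip_width: -0.0
```

```bash
python3 - <<'E'
from h import *
rel()
E
```

```text
t 16.02 plate origin in seat mm [ 0.2 64.8  3.2] tcp [ 0.3 65.  77.4] rot err tool deg [ 0.05 -0.18 -0.01] Fseat [-17.    5.8  34.3] w -0.0
```

The keeper is on its stop (fingertips at z 77.4, 34 N). Backing off straight up the slope.

Emit:
jog_arm:
  increments:
    - [0,0,0,0,0,-0.2,0]
    - [0,0,0,0,0,-0.7,0]
    - [0,0,0,0,0,-0.8,0]
    - [0,0,0,0,0,-0.8,0]
    - [0,0,0,0,0,-0.6,0]

```text
time_s: 16.65
tool_pos: [0.4454, -0.1412, 0.2349]
orientation: [0.164, -0.587, 0.762, -0.216]
force: [-0.1, 0.6, -0.0]
grip_width: 0.0001
```

```bash
python3 - <<'E'
from h import *
from bench import vision
rel()
C={n:vision.capture(n) for n in("side","top","wrist")};s,t,w=[C[n]["image"][:,:,::-1] for n in("side","top","wrist")]
cv2.imwrite("pics/c17.png",np.hstack([cv2.resize(s[140:260,350:480],None,fx=3,fy=3),cv2.resize(t[210:330,390:520],None,fx=3,fy=3)]))
cv2.imwrite("pics/w9.png",w);cv2.imwrite("pics/top9.png",t)
for n in C: print(n,"pred tip,pivot,tab corners",proj(C[n],np.array([sp(*X) for X in((0,36,73),(0,92,73),(-6,30,113),(-6,-30,113))])).round(1).tolist())
E
```

```text
t 16.65 plate origin in seat mm [ -3.3  65.  127.8] tcp [ -2.7  65.4 202. ] rot err tool deg [ 0.47 -0.24  0.01] Fseat [-0.2  0.5  0.1] w 0.0001
side pred tip,pivot,tab corners [[420.0, 183.7], [397.2, 190.8], [433.8, 174.8], [457.5, 167.5]]
top pred tip,pivot,tab corners [[437.5, 287.4], [408.0, 280.3], [441.7, 302.3], [474.6, 310.2]]
wrist pred tip,pivot,tab corners [[315.3, 181.2], [315.3, 261.2], [325.9, 182.2], [326.6, 67.8]]
```

View pics/c17.png

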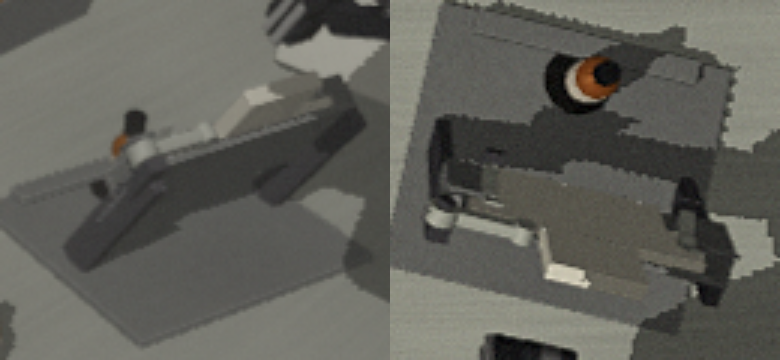

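View pics/w9.png

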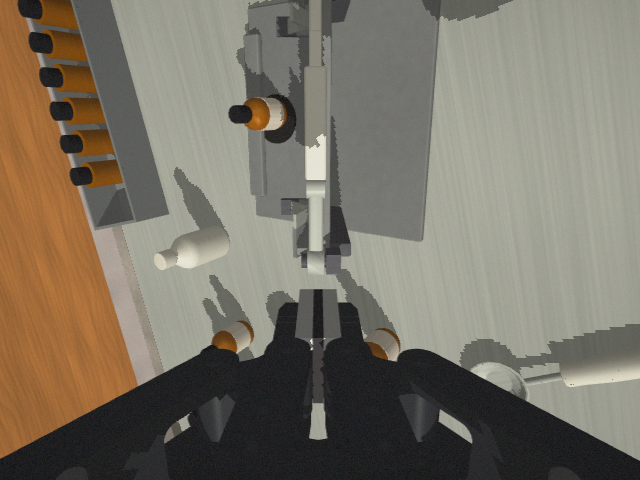

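View pics/top9.png

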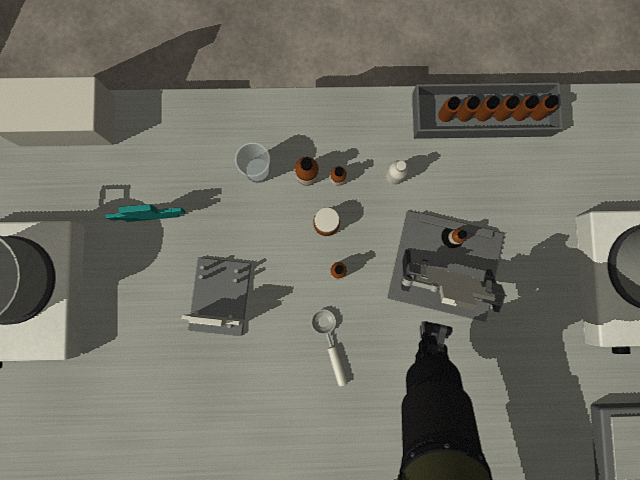

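The keeper tip is at (419,183) in the side view against (420.0,183.7) predicted for flat. The plate's tab corners are where they were, and everything else, plain plate included, stands where it was. The arm is clear, so I'm handing in.

Emit:
jog_arm:
  increments:
    - [0,0,0,0,0,-0.3,0]
    - [0,0,0,0,0,0,0]

```text
time_s: 17.05
tool_pos: [0.4398, -0.1393, 0.2433]
orientation: [0.164, -0.588, 0.762, -0.216]
force: [-0.2, -0.8, -0.2]
grip_width: -0.0001
```

```bash
python3 - <<'E'
from bench import sign_off
from h import *
rel();print(sign_off())
E
```

```text
t 17.05 plate origin in seat mm [ -4.   65.5 138.1] tcp [ -3.2  65.9 212.3] rot err tool deg [ 0.57 -0.24  0.05] Fseat [-0.1 -0.8 -0.2] w -0.0001
the job is handed in; nothing more can be done
None
```

The eared plate is fully home in the stand and the keeper bar is flat across its shoulder. I handed the job in at 17.05 s with the gripper well clear.

- **Plate:** I took the white eared plate from the rack and slid it in past both clips until it bottomed, with a brief push of about 69 N along the slots. After release, its tab corner was within 0.5 px of the predicted home position in the side view.
- **Keeper:** I pushed it over with closed fingertips to its stop, at about 34 N. Its tip was within 1 px of the predicted flat position.
- **Everything else:** In the last top view the plain plate, bottles, jar, spoon and beaker are where they were.
- **Disagreements:** The wrist camera read about 1 mm off from the arm's own position. One wrist/top estimate of the starting keeper tip came out about 7 mm low, so I used the side/top value. My first side-view reading of that tip was on the wrong feature, so I discarded it.

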